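# Proof-load the printed spare links and start the timer

## Robot

A 6-joint arm with a two-finger parallel gripper is mounted at the origin on the work surface. World frame = base frame: x ahead of the robot, y to its left, z up, the work surface at z = 0. Lengths are in m, angles in rad, forces in N, time in s.
With the tool pointing down it reaches from about 0.375 to 0.925 m from the base axis. Payload 5.7 kg.
Tool frame: the origin (TCP) lies at the very end of the fingers, on their centre line; the grasp point (between the pads) lies 19 mm behind it; z points along the fingers, y is the direction in which the jaws open and shut (so a half turn about z gives the same grasp; the last joint's range is limited). The gripper opens to 88 mm and grips with 3 to 60 N. Pads are 20 mm wide; open, the fingers measure 115 mm over their backs; the gripper's body (75 mm by 178 mm) begins 61 mm behind the grasp point.
Start: joints at [1.208, 0.359, 1.51, -0, 1.272, -0.115], TCP at [0.147, 0.582, 0.223] pointing down, gripper open.
Joint ranges: [-2.97, 2.97], [-1.01, 2.36], [0.21, 2.38], [-0.96, 4.11], [0.2, 2.71], [-2.98, 2.98]. Speed limits (rad/s): [2.39, 2.39, 3.14, 3.14, 3.14, 3.14].

## Interface

Orientations are given as a unit quaternion [w, x, y, z].
In Python, from rig import * gives the robot as it stands.
- The arm moves only by the tool arm_command, never from a script. Its argument "commands" is text: rows parted by semicolons, each of 7 numbers parted by spaces: the opening, from -1 (shut) to 1 (fully open), then the shift along the tool's x, y, z in mm, then the turn, a rotation vector about the tool's x, y, z in degrees. In form: jaw x y z ax ay az; .... A call has exactly 10 rows; each row shifts and turns the commanded pose from where the row before left it, along the tool's axes as they then stand; what a row does not reach is not made up. A row lasts 1/10 s, in which the tool goes at most 50 mm and 8.59 degrees, less where a joint would pass 70% of its speed; a pose out of reach is approached as far as the arm can. A call with a gripper value outside its range is refused whole. The fingers move at their own pace and stop on an object; "newtons" is the grip in N (left out, the last holds). Time passes only in rows, so rows that do not move let the fingers close, or fill a call up. It gives the time, the measured TCP pose, the force and the opening at its end, in the units of the state.
- get_state(): the state, without advancing time (a new reading comes with each control period).
- get_image(name): name is "scene" or "top" or "wrist"; returns (picture, depth): 480x640x3 uint8, red, green, blue; 480x640 float32, m along the optical axis (not along the pixel's ray), 0 where there is no reading.
- camera_model(name): a dict with "fx", "fy", "cx", "cy" (pixels), "R" (3x3) and "t" (3): a world point X has camera coordinates R X + t. Camera axes: x right, y down, z forward; pixel columns grow to the right and rows downward; lengths in m; the calibration is good to about 2 mm. A picture is of the moment at which its call begins: read the wrist's pose just before it. camera_model takes no time and is no camera call; for the wrist camera it gives the pose at the moment of the call.
- hand_in(): hands the job in, once; it reports no verdict.
The state is a dict: "time_s": time; "joint_pos": joint angles; "qvel": joint speeds; "tau": joint torques, N m; "position": TCP position; "eef_rot": TCP orientation; "wrist_force": force on the tool from outside, world axes, zero at the start; "wrist_torque": the same for the moment, N m; "opening": opening from 0.0 (shut) to 1.0 (fully open).
Only numpy, scipy, OpenCV 4.12 (cv2) and the standard library are available. Lean on these libraries where they do the work, as an engineer would, in place of code of your own. Each camera call takes 0.05 s, during which the arm holds its last target.

## Task

Put every orange printed link that is lying on the bench under proof load, each in a lane of its own on the pull rig: lay it with the T-head hooked beyond the jaws and the eye on the draw block, push a pin down through both until its head rests on the link, then pull the blue gauge back by its black handle until the middle of the red band on the rod is at the tube's mouth, and leave it braked there; never pull a gauge beyond the band. When all are under load, wind the timer's key clockwise to the red mark. Leave the multimeter, the bowl and the screwdriver where they are.

Things in the scene. Friction and masses are not known exactly. Their poses are not given: they have to be found in the camera images.
- rig: fixed plywood board 330 x 235 x 12 mm; origin under lane b. Lanes a, b, c at y -80, 0, +80 mm, each along x, pulled to -x. Anchor at each far (+x) end: flat seat, top 40 mm above the bench, x 78 to 140 mm; on it two jaws 22 mm high, x 81 to 95 mm, 22 mm slot between them. The T-head goes beyond the jaws and catches on their +x faces (x 95). From seat to draw block the lane is open underneath
- handle_a (a point): lane a: centre of the top of the black handle, 18 mm in x, 24 mm in y, from 43 to 85 mm above the bench, fixed on the blue gauge housing (tube 26 mm across, 100 mm long), 51 mm to -x of the tube's mouth. The housing slides 0 to 95 mm to -x on rails (starts 0 to 10 mm back); a brake of about 8 N holds it wherever it is left, even against the spring
- gauge_a (a joint): lane a: how far in m the white spring rod is drawn out of the tube's +x mouth, 0 to 0.080, spring 100 N/m; it springs back to 0 unless its draw block is held. Black rings every 10 mm; the red band, 10 mm wide, is centred on the mouth at 0.050 (5 N), the load wanted
- hole_a (a point): lane a: centre of the upper mouth of the upright through hole (10 mm wide, chamfered) in the steel draw block on the rod's end. Block 26 x 26 mm, from 18 to 40 mm above the bench. The link's eye lies on top of it, level with the seat
- handle_b (a point): lane b: as handle_a. With the rod fully in, the handle is 81 mm to -x of its lane's hole. The first 9 to 19 mm of pull only take up slack, until the link's T-head meets the jaws; then the rod draws out mm for mm
- gauge_b (a joint): lane b: how far in m the white spring rod is drawn out of the tube's +x mouth, 0 to 0.080, spring 100 N/m; it springs back to 0 unless its draw block is held. Black rings every 10 mm; the red band, 10 mm wide, is centred on the mouth at 0.050 (5 N), the load wanted
- hole_b (a point): lane b: centre of the upper mouth of the upright through hole (10 mm wide, chamfered) in the steel draw block on the rod's end. Block 26 x 26 mm, from 18 to 40 mm above the bench. The link's eye lies on top of it, level with the seat
- handle_c (a point): lane c: as handle_a. With the housing fully forward (+x) the handle stands at x -60 mm on the board, and the draw block's hole at x +21 mm if the rod is in
- gauge_c (a joint): lane c: how far in m the white spring rod is drawn out of the tube's +x mouth, 0 to 0.080, spring 100 N/m; it springs back to 0 unless its draw block is held. Black rings every 10 mm; the red band, 10 mm wide, is centred on the mouth at 0.050 (5 N), the load wanted
- hole_c (a point): lane c: centre of the upper mouth of the upright through hole (10 mm wide, chamfered) in the steel draw block on the rod's end. Block 26 x 26 mm, from 18 to 40 mm above the bench. The link's eye lies on top of it, level with the seat
- link1: orange printed link lying flat, 118 mm long, 10 mm thick, 30 g; may be absent. Origin: centre of the eye, on the underside; x runs from there to the T-head. Eye 28 mm across, its hole 11 mm; shank 16 mm wide; T-head 40 mm wide in y, x 90 mm (shoulder) to 104 mm. Balances at about x 50 mm. Both faces alike
- link2: orange printed link lying flat, 118 mm long, 10 mm thick, 30 g; may be absent. Origin: centre of the eye, on the underside; x runs from there to the T-head. Eye 28 mm across, its hole 11 mm; shank 16 mm wide; T-head 40 mm wide in y, x 90 mm (shoulder) to 104 mm. Balances at about x 50 mm. Both faces alike
- link3: orange printed link lying flat, 118 mm long, 10 mm thick, 30 g; may be absent. Origin: centre of the eye, on the underside; x runs from there to the T-head. Eye 28 mm across, its hole 11 mm; shank 16 mm wide; T-head 40 mm wide in y, x 90 mm (shoulder) to 104 mm. Balances at about x 50 mm. Both faces alike
- rack: fixed wooden block 100 x 100 x 42 mm that holds four pins upright in holes 36 mm deep at x, y = +-25 mm. Origin: centre of its underside
- pin1: steel pin 64 mm long, 45 g. Origin: its tip; z towards the head. Shaft 8 mm across, 34 mm long, the last 6 mm tapered; red round head 16 mm across, z 34 to 64 mm. In the rack it stands tip down, tip 8 mm above the bench; home in a lane its head rests on the link, tip 16 mm above the bench. One pin is spare
- pin2: steel pin 64 mm long, 45 g. Origin: its tip; z towards the head. Shaft 8 mm across, 34 mm long, the last 6 mm tapered; red round head 16 mm across, z 34 to 64 mm. In the rack it stands tip down, tip 8 mm above the bench; home in a lane its head rests on the link, tip 16 mm above the bench. One pin is spare
- pin3: steel pin 64 mm long, 45 g. Origin: its tip; z towards the head. Shaft 8 mm across, 34 mm long, the last 6 mm tapered; red round head 16 mm across, z 34 to 64 mm. In the rack it stands tip down, tip 8 mm above the bench; home in a lane its head rests on the link, tip 16 mm above the bench. One pin is spare
- pin4: steel pin 64 mm long, 45 g. Origin: its tip; z towards the head. Shaft 8 mm across, 34 mm long, the last 6 mm tapered; red round head 16 mm across, z 34 to 64 mm. In the rack it stands tip down, tip 8 mm above the bench; home in a lane its head rests on the link, tip 16 mm above the bench. One pin is spare
- timer: fixed wind-up bench timer, white, 80 mm across, 30 mm high, grey dial, black ticks. Origin: centre of its underside
- key (a joint): how far in rad the timer's key is wound, clockwise from above, 0 to 5.24 (60 minutes); starts at 0 to 0.8. Sprung, but stays where it is left. At 0 the key's white pointer shows to the timer's -x; the dial's wide red mark (45 minutes) is at 3.93. Winding takes about 0.13 N m
- key_grip (a point): on the key's axis, at the top of its black bar; x lies along the bar, away from the pointer, and turns with it. Bar 46 mm long, 12 mm wide, from 39 to 69 mm above the bench
- meter: yellow multimeter 190 x 90 x 40 mm, a bystander
- bowl: small dark red bowl, 100 mm across, 45 mm tall, a bystander
- driver: green screwdriver 190 mm long, a bystander

How it is judged:
On the way, in this order (a step that is already met when the one before it is completed fails the run):
1. every link present is pinned in a lane whose gauge stands at the red band (((distance between link1 and hole_a below 0.009 m and value of joint gauge_a between 0.044 and 0.056 m) or (distance between link1 and hole_b below 0.009 m and value of joint gauge_b between 0.044 and 0.056 m) or (distance between link1 and hole_c below 0.009 m and value of joint gauge_c between 0.044 and 0.056 m)) and ((distance between link2 and hole_a below 0.009 m and value of joint gauge_a between 0.044 and 0.056 m) or (distance between link2 and hole_b below 0.009 m and value of joint gauge_b between 0.044 and 0.056 m) or (distance between link2 and hole_c below 0.009 m and value of joint gauge_c between 0.044 and 0.056 m)) and ((distance between link3 and hole_a below 0.009 m and value of joint gauge_a between 0.044 and 0.056 m) or (distance between link3 and hole_b below 0.009 m and value of joint gauge_b between 0.044 and 0.056 m) or (distance between link3 and hole_c below 0.009 m and value of joint gauge_c between 0.044 and 0.056 m)) and ((horizontal distance between link1 and pin1 below 0.008 m and height (world z) of pin1 below 0.022 m) or (horizontal distance between link1 and pin2 below 0.008 m and height (world z) of pin2 below 0.022 m) or (horizontal distance between link1 and pin3 below 0.008 m and height (world z) of pin3 below 0.022 m) or (horizontal distance between link1 and pin4 below 0.008 m and height (world z) of pin4 below 0.022 m)) and ((horizontal distance between link2 and pin1 below 0.008 m and height (world z) of pin1 below 0.022 m) or (horizontal distance between link2 and pin2 below 0.008 m and height (world z) of pin2 below 0.022 m) or (horizontal distance between link2 and pin3 below 0.008 m and height (world z) of pin3 below 0.022 m) or (horizontal distance between link2 and pin4 below 0.008 m and height (world z) of pin4 below 0.022 m)) and ((horizontal distance between link3 and pin1 below 0.008 m and height (world z) of pin1 below 0.022 m) or (horizontal distance between link3 and pin2 below 0.008 m and height (world z) of pin2 below 0.022 m) or (horizontal distance between link3 and pin3 below 0.008 m and height (world z) of pin3 below 0.022 m) or (horizontal distance between link3 and pin4 below 0.008 m and height (world z) of pin4 below 0.022 m))), for 0.3 s.
2. then the timer's key is wound to the red mark (value of joint key between 3.72 and 4.14 rad), for 0.3 s.
At the end, for the whole second after the job is handed in: Each link present lies in a lane, eye within 9 mm of the mouth of the draw block's hole, a pin down through both (tip under 22 mm above the bench, within 8 mm of the eye's middle), that gauge drawn out 44 to 56 mm, all still; the key at 3.72 to 4.14 rad (red mark 3.93) (all of step 1 and all of step 2 and linear speed of each of link1, link2, link3 below 0.01 m/s); the robot touches nothing.
It fails at once if a gauge is pulled well beyond the red band (more than 64 mm) (value of joint any of gauge_a, gauge_b, gauge_c above 0.064 m).
It fails at once if the multimeter, the bowl or the screwdriver is moved more than 30 mm (distance of any of meter, bowl, driver from where it was at the start of the episode above 0.03 m).
Of link1, link2, link3 only 2 to 3 are there at a start; the rules pass over those that are not, and their reading is None.
At some moment in a run one of link1, link2, link3 may be knocked a few centimetres aside while the robot is not near it.
Once in a run the grip may slacken for a moment while it holds something.
It also fails if it takes over 210 s, if anything falls off the work surface, if the arm or the gripper's body presses on something with over 40 N, if the wrist force passes 120 N, or if a joint passes its speed limit or range.

## Working session

There is one attempt and no reset: what is moved stays moved. The work goes in short steps, Python scripts to look and compute and a tool call to move; the robot and the scene stay as the last step left them, time stands still between calls to the robot, and variables do not carry over. Pictures are saved under pics/ and viewed, and the job is handed in when it is done.

Besides the shell and the picture viewer there is one more tool, called after "Request:" as a command line: name --argument value ..., lists and objects as JSON in quotes. arm_command: Moves the arm, as the interface text tells. Its arguments: {"type":"object","properties":{"commands":{"type":"string"},"newtons":{"type":"number"}},"required":["commands"]}

```bash
ls; mkdir -p pics
cat > h.py <<'E'
import numpy as np,cv2,sys
from rig import *
def snap(n,f):
    im,d=get_image(n); cv2.imwrite('pics/'+f,im[:,:,::-1]); np.savez('pics/'+f[:-4],im=im,d=d,**{k:np.array(v) for k,v in camera_model(n).items()}); return im,d
def ray(m,u,v,z):
    R=np.array(m['R']);t=np.array(m['t']);c=-R.T@t
    d=R.T@np.array([(u-m['cx'])/m['fx'],(v-m['cy'])/m['fy'],1.]); return c+d*(z-c[2])/d[2]
def px(m,X):
    p=np.array(m['R'])@np.array(X)+np.array(m['t']); return m['fx']*p[0]/p[2]+m['cx'],m['fy']*p[1]/p[2]+m['cy']
E
python3 - <<'E'
from h import *
s=get_state();print(s)
snap('top','top0.png');snap('scene','scene0.png');snap('wrist','w0.png')
for n in('top','scene','wrist'):print(n,camera_model(n))
E
```

```text
pics
{'time_s': 0.0, 'joint_pos': array([ 1.20790313e+00,  3.59488334e-01,  1.51140255e+00,  1.75017697e-06,
        1.27249818e+00, -1.15114433e-01]), 'qvel': array([-6.96660385e-04, -4.97269457e-04,  3.11782002e-04,  3.63644220e-04,
        2.60263701e-05,  9.38862900e-04]), 'tau': array([ 3.09439260e-03, -5.15377879e+01, -2.70735472e+01,  6.75258134e-02,
        3.48009006e-02, -1.20189179e-04]), 'position': array([0.14692472, 0.58103671, 0.22183089]), 'eef_rot': array([-2.13448660e-04,  1.23572912e-01,  9.92335089e-01, -8.72473965e-04]), 'wrist_force': array([-0.64631602,  0.06603573,  0.25359946]), 'wrist_torque': array([-0.01278447, -0.01225047,  0.00819921]), 'opening': 0.9985705612155891}
top {'fx': 449.7715782668378, 'fy': 449.7715782668378, 'cx': 321.3854643439459, 'cy': 245.29395531436222, 'R': array([[-0.01632051, -0.99971606,  0.01736195],
       [-0.99501587,  0.01453049, -0.09865235],
       [ 0.09837206, -0.01888548, -0.99497049]]), 't': array([-0.02704183,  0.51178541,  1.00165381])}
scene {'fx': 538.7945855450855, 'fy': 538.7945855450855, 'cx': 317.1775031486139, 'cy': 234.798500099144, 'R': array([[-0.82788815,  0.56084637, -0.0072494 ],
       [ 0.38731509,  0.56228758, -0.73062966],
       [-0.40569475, -0.60768744, -0.68273549]]), 't': array([ 0.45094643, -0.12573662,  1.30222817])}
wrist {'fx': 345.7693783949991, 'fy': 345.7693783949991, 'cx': 313.6724069840551, 'cy': 240.74959866955328, 'R': array([[ 0.2467201 ,  0.96908515, -0.00178052],
       [ 0.93245252, -0.23689257,  0.27278967],
       [ 0.26393463, -0.06896295, -0.96207205]]), 't': array([-0.59963221, -0.03415301,  0.3907493 ])}
```

View pics/top0.png

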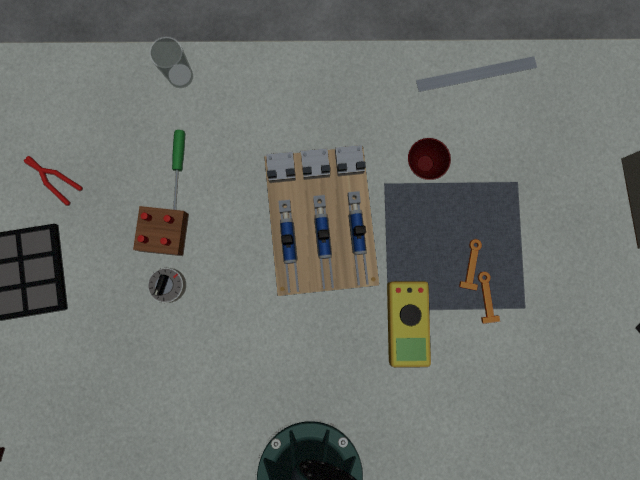

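View pics/scene0.png

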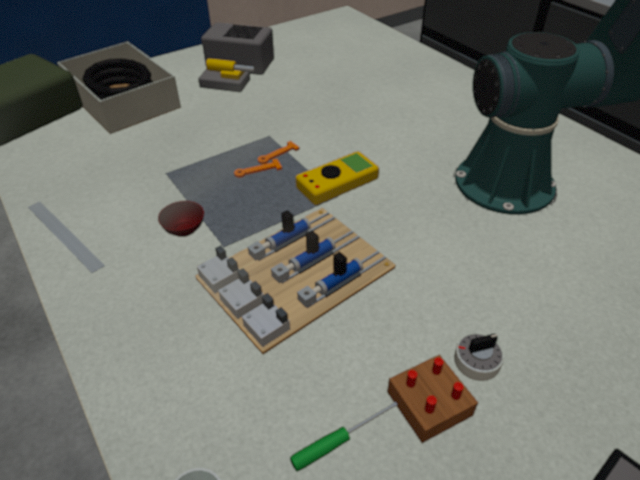

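View pics/w0.png

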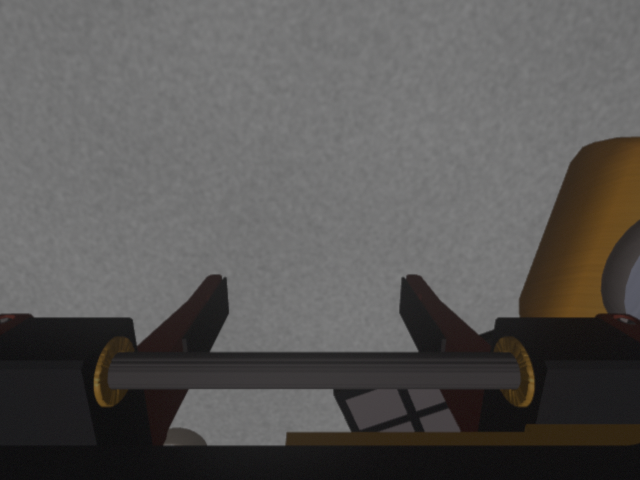

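The top view shows two orange links on or near the mat, with eyes at about (476,245) and (484,277). The rig is at about (320,220), the rack at (160,230) with four red pins, and the timer at (167,285). The meter, bowl and driver are at (410,325), (429,158) and (177,150). Next I'll measure.

Run:
```python
import cv2
im=cv2.imread('pics/top0.png')
a=cv2.resize(im[140:300,255:385],None,fx=4.6,fy=3.7*4.6/4.6,interpolation=cv2.INTER_CUBIC); a=cv2.resize(im[140:300,255:385],None,fx=3.7,fy=3.7,interpolation=cv2.INTER_CUBIC);cv2.imwrite('pics/c1.png',a)
b=cv2.resize(im[195:310,120:220],None,fx=5,fy=5,interpolation=cv2.INTER_CUBIC);cv2.imwrite('pics/c2.png',b)
b=cv2.resize(im[225:335,440:520],None,fx=5,fy=5,interpolation=cv2.INTER_CUBIC);cv2.imwrite('pics/c3.png',b)
```

```text
(no output)
```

View pics/c1.png

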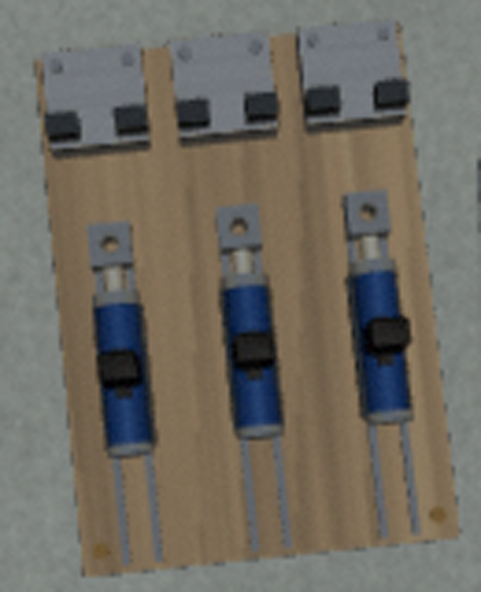

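View pics/c2.png

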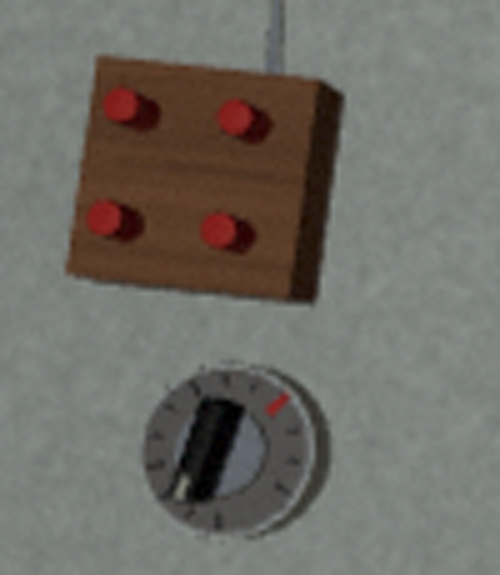

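View pics/c3.png

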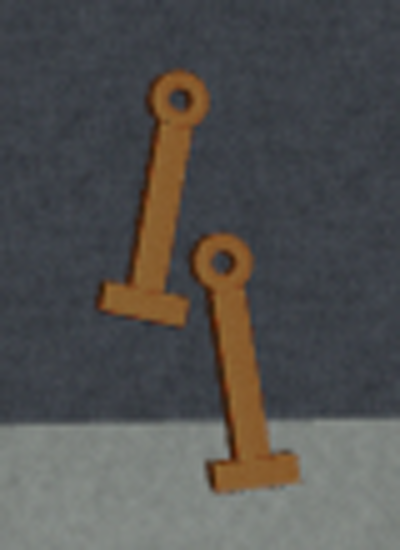

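```bash
cat > m0.py <<'E'
from h import *
z=np.load('pics/top0.npz'); im=z['im'];d=z['d'];m={k:z[k] for k in('fx','fy','cx','cy','R','t')}
g=lambda c,r,f,h:ray(m,c[0]+(r[0])/f,c[1]+r[1]/f,h)
np.set_printoptions(precision=4,suppress=True)
# crop1 origin 255,140 f3.7 (pixel centre offset ignored->-0.5+.5/f)
o=(255-.37,140-.37)
for n,p,h in [('holeL',(110,244),.04),('holeM',(239,227),.04),('holeR',(368,211),.04),('hL',(120,368),.085),('hM',(253,348),.085),('hR',(388,331),.085)]:
    print(n,g(o,p,3.7,h)[:2])
R=im[:,:,0].astype(int);G=im[:,:,1].astype(int);B=im[:,:,2].astype(int)
red=((R>110)&(G<60)&(B<60)).astype(np.uint8); red[:,220:]=0; red[:200]=0; red[:,:120]=0
n,l,st,c=cv2.connectedComponentsWithStats(red)
for i in range(1,n): print('red',st[i,4],c[i],ray(m,*c[i],.072)[:2])
org=((R>120)&(G>60)&(G<140)&(B<70)&(R-B>80)).astype(np.uint8)
org[:, :440]=0
n,l,st,c=cv2.connectedComponentsWithStats(org)
for i in range(1,n):
    if st[i,4]>40: print('org',st[i,4],c[i],ray(m,*c[i],.01)[:2])
o=(440-.4,225-.4)
for n,p in [('eye1',(181,99)),('T1',(144,304)),('eye2',(222,262)),('T2',(254,473))]: print(n,g(o,p,5,.01)[:2])
o=(120-.4,195-.4)
for n,p,h in [('timer c',(232,450),.03),('red',(278,404),.032),('ptr',(183,488),.069),('keyc',(210,449),.069)]: print(n,g(o,p,5,h)[:2])
print(-camera_model('wrist')['R'].T@camera_model('wrist')['t'])
E
python3 m0.py
```

```text
holeL [0.6016 0.0478]
holeM [ 0.6112 -0.0314]
holeR [ 0.6202 -0.111 ]
hL [0.5199 0.0398]
hM [ 0.5305 -0.0377]
hR [ 0.5394 -0.1168]
red 32 [143.5 215.5] [0.5776 0.3525]
red 31 [166.3548 217.7419] [0.572  0.3029]
red 33 [140.303  238.0909] [0.5281 0.3583]
red 33 [163.2424 240.3636] [0.5225 0.3088]
red 7 [175.2857 275.2857] [0.4464 0.2816]
org 339 [471.7375 266.3953] [ 0.4585 -0.3835]
org 353 [487.6062 299.1133] [ 0.3825 -0.4165]
eye1 [ 0.5097 -0.3955]
T1 [ 0.4147 -0.3735]
eye2 [ 0.4335 -0.4108]
T2 [ 0.3367 -0.4206]
timer c [0.4274 0.3148]
red [0.4476 0.294 ]
ptr [0.4108 0.3228]
keyc [0.4274 0.3116]
[0.0767 0.6    0.3842]
```

Add to h.py:
```python
def quatR(q):
    from scipy.spatial.transform import Rotation as Ro
    q=np.array(q);return Ro.from_quat([q[1],q[2],q[3],q[0]])
def plan(x,y,z,yaw=None,rows=None):
    """shift in tool axes (mm) to go to TCP x,y,z ; yaw = world yaw (deg) of tool y"""
    from scipy.spatial.transform import Rotation as Ro
    s=get_state();Q=quatR(s['eef_rot']);R=Q.as_matrix();d=(np.array([x,y,z])-s['position'])*1000
    t=R.T@d; cy=np.degrees(np.arctan2(R[1,1],R[0,1]))
    if yaw is None: yaw=cy
    a=np.radians(yaw);ty=np.array([np.cos(a),np.sin(a),0]);tz=np.array([0,0,-1.]);tx=np.cross(ty,tz)
    T=np.stack([tx,ty,tz],1);rv=np.degrees((Q.inv()*Ro.from_matrix(T)).as_rotvec())
    # tilt part at constant yaw
    print('t',round(s['time_s'],2),'pos',s['position'].round(4),'yaw %.1f'%cy,'open %.3f'%s['opening'],'F',s['wrist_force'].round(1),'j1,j6',np.degrees(s['joint_pos'][[0,5]]).round(0))
    print('  shift(tool,mm)',t.round(1),'in placed frame',(T.T@d).round(1),'dist %.0f'%np.linalg.norm(d),'rotvec',rv.round(2),'dyaw %.1f'%((yaw-cy+180)%360-180))
```

```text
(no output)
```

Request:
arm_command --commands "1 -44 -21 -3 0 0 0;1 -44 -21 -4 0 0 0;1 -44 -21 -3 0 0 0;1 -44 -21 -4 0 0 0;1 -44 -21 -3 0 0 0;1 -44 -21 -4 0 0 0;1 -44 -21 -3 0 0 0;1 -44 -21 -4 0 0 0;1 0 0 0 0 0 0;1 0 0 0 0 0 0"

```text
time_s: 1.15
position: [0.4477, 0.3316, 0.2503]
eef_rot: [-0.0, 0.125, 0.992, -0.0]
wrist_force: [0.1, 0.2, 0.7]
opening: 1.002
```

Run:
```python
from h import *
plan(.45,.33,.25,75.8)
snap('wrist','w1.png')
```

```text
t 1.15 pos [0.4477 0.3316 0.2503] yaw 75.6 open 1.002 F [0.1 0.2 0.7] j1,j6 [ 29. -46.]
  shift(tool,mm) [-2.7 -1.   0.3] in placed frame [-2.6 -1.   0.3] dist 3 rotvec [-0.01 -0.05 -0.17] dyaw 0.2
```

View pics/w1.png

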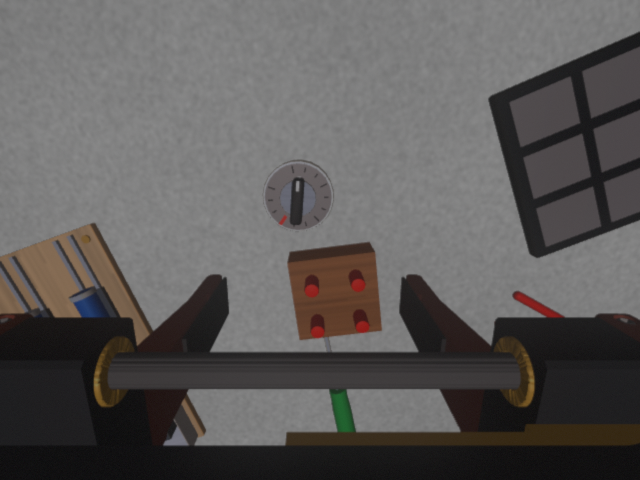

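The wrist view shows the timer at (298,195), its red mark at (282,219), and pin heads at (311,289), (358,284), (317,325) and (361,322).

```bash
cat > mw.py <<'E'
from h import *
np.set_printoptions(precision=4,suppress=True)
def load(f):
    z=np.load('pics/'+f); return z['im'],z['d'],{k:z[k] for k in('fx','fy','cx','cy','R','t')}
E
python3 - <<'E'
from mw import *
im,d,m=load('w1.npz')
R,G,B=[im[:,:,i].astype(int) for i in range(3)]
red=((R>90)&(G<50)&(B<50)).astype(np.uint8);red[:,400:]=0;red[:,:250]=0
n,l,st,c=cv2.connectedComponentsWithStats(red)
C=-m['R'].T@m['t'];print('cam',C)
for i in range(1,n):
    if st[i,4]>30: print(st[i],c[i],ray(m,*c[i],.06)[:2],ray(m,*c[i],.072)[:2])
for h,p in((.03,(298,195)),(.069,(297,201)),(.032,(282,219)),(.069,(297,184))):print(p,ray(m,*p,h)[:2])
cv2.imwrite('pics/c4.png',cv2.resize(im[150:350,240:400,::-1],None,fx=4,fy=3,interpolation=cv2.INTER_CUBIC)) if 0 else cv2.imwrite('pics/c4.png',cv2.resize(im[150:340,250:390,::-1],None,fx=3,fy=3,interpolation=cv2.INTER_CUBIC))
E
```

```text
cam [0.3765 0.351  0.4125]
[351 279  15  13 151] [357.9934 284.8079] [0.5336 0.3608] [0.5282 0.3605]
[304 284  15  13 149] [311.2953 290.2148] [0.5271 0.3095] [0.522  0.3109]
[355 321  15  12 133] [362.0526 326.3008] [0.5845 0.3544] [0.5774 0.3543]
[311 326  14  12 130] [317.2385 331.4538] [0.5783 0.3033] [0.5714 0.305 ]
(298, 195) [0.4257 0.3202]
(297, 201) [0.4262 0.3208]
(282, 219) [0.4471 0.2959]
(297, 184) [0.4099 0.3252]
```

View pics/c4.png

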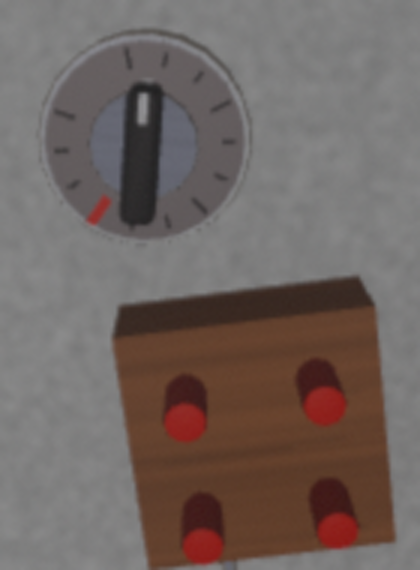

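Run:
```python
from h import *
plan(.45,-.37,.22,77)
```

```text
t 1.2 pos [0.4466 0.3323 0.2502] yaw 75.7 open 0.999 F [-0.7  0.4 -0.6] j1,j6 [ 30. -46.]
  shift(tool,mm) [-176.3 -679.9   30.3] in placed frame [-161.3 -683.6   30.2] dist 703 rotvec [-0.02 -0.08 -1.26] dyaw 1.3
```

Request:
arm_command --commands "0 -12 -45 2 0 0 0;0 -12 -45 2 0 0 0;0 -12 -45 2 0 0 0;0 -12 -45 2 0 0 0;0 -12 -45 2 0 0 0;0 -12 -45 2 0 0 0;0 -12 -45 2 0 0 0;0 -12 -45 2 0 0 0;0 -12 -45 2 0 0 0;0 -12 -45 2 0 0 0"

```text
time_s: 2.2
position: [0.4528, -0.133, 0.2306]
eef_rot: [-0.0, 0.122, 0.992, 0.0]
wrist_force: [0.8, -0.2, 0.1]
opening: 0.498
```

Request:
arm_command --commands "0 -11 -46 2 0 0 0;0 -11 -46 2 0 0 0;0 -11 -46 2 0 0 0;0 -11 -46 2 0 0 0;0 -11 -46 2 0 0 0;0 0 0 0 0 0 -1.3;0 0 0 0 0 0 0;0 0 0 0 0 0 0;0 0 0 0 0 0 0;0 0 0 0 0 0 0"

```text
time_s: 3.2
position: [0.4504, -0.3681, 0.2209]
eef_rot: [-0.0, 0.111, 0.994, 0.0]
wrist_force: [0.5, 0.1, -0.6]
opening: 0.502
```

Run:
```python
from h import *
plan(.45,-.37,.22,77)
snap('wrist','w2.png')
```

```text
t 3.2 pos [ 0.4504 -0.3681  0.2209] yaw 77.2 open 0.502 F [ 0.5  0.1 -0.6] j1,j6 [ -46. -123.]
  shift(tool,mm) [-0.1 -2.   0.9] in placed frame [-0.1 -2.   0.9] dist 2 rotvec [ 0.01 -0.    0.2 ] dyaw -0.2
```

View pics/w2.png

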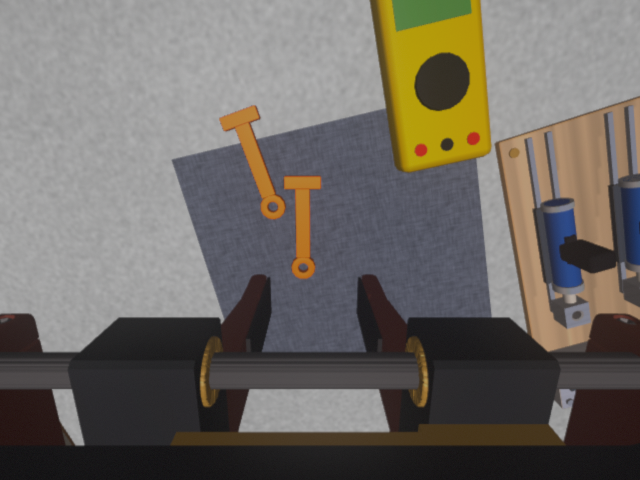

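The wrist view shows the nearer link with its eye at (303,268) and T at (303,183), lined up with the tool. The other has its eye at (272,207).

```bash
cat >> mw.py <<'E'
def links(im,m,h=.01,roi=None,minA=250):
    hsv=cv2.cvtColor(im,cv2.COLOR_RGB2HSV)
    k=cv2.inRange(hsv,(6,130,90),(20,255,255))
    if roi: q=np.zeros_like(k);q[roi[1]:roi[3],roi[0]:roi[2]]=k[roi[1]:roi[3],roi[0]:roi[2]];k=q
    cs,hi=cv2.findContours(k,cv2.RETR_CCOMP,cv2.CHAIN_APPROX_NONE); out=[]
    if hi is None: return out
    for i,c in enumerate(cs):
        if hi[0][i][3]!=-1 or cv2.contourArea(c)<minA: continue
        kids=[j for j in range(len(cs)) if hi[0][j][3]==i and cv2.contourArea(cs[j])>3]
        if not kids: print('no eye',cv2.boundingRect(c));continue
        j=max(kids,key=lambda j:cv2.contourArea(cs[j])); M=cv2.moments(cs[j]); e=(M['m10']/M['m00'],M['m01']/M['m00'])
        P=np.array([ray(m,p[0][0],p[0][1],h)[:2] for p in c]); E=ray(m,*e,h)[:2]
        # area centroid of outline -> direction
        Q=(P*1e4).astype(np.float32).reshape(-1,1,2); MM=cv2.moments(Q); cg=np.array([MM['m10']/MM['m00'],MM['m01']/MM['m00']])/1e4
        u=(cg-E)/np.linalg.norm(cg-E)
        for _ in range(3):  # refine with shank contour points
            s=(P-E)@u; w=(P-E)@np.array([-u[1],u[0]]); k2=(s>.02)&(s<.082)
            a=np.polyfit(s[k2&(w>0)],w[k2&(w>0)],1);b=np.polyfit(s[k2&(w<0)],w[k2&(w<0)],1);sl=(a[0]+b[0])/2
            u=u+sl*np.array([-u[1],u[0]]);u/=np.linalg.norm(u)
        off=(a[1]+b[1])/2
        print('eye px',np.round(e,1),'eye',E,'T end s %.4f'%(((P-E)@u).max()),'dir %.2f'%np.degrees(np.arctan2(u[1],u[0])),'lat off mm %.1f'%(off*1000),'width %.1f'%((a[1]-b[1])*1000))
        out.append((E,u))
    return out
E
python3 - <<'E'
from mw import *
im,d,m=load('w2.npz')
for E,u in links(im,m): print('grip',E+u*.047)
im,d,m=load('top0.npz')
for E,u in links(im,m,roi=(440,225,520,335)): print('grip',E+u*.047)
E
```

```text
eye px [302.9 266.6] eye [ 0.51   -0.3944] T end s 0.1025 dir 167.23 lat off mm 0.0 width 14.1
eye px [272.7 206.1] eye [ 0.4344 -0.4102] T end s 0.1027 dir -174.08 lat off mm 0.1 width 15.8
grip [ 0.4641 -0.384 ]
grip [ 0.3877 -0.415 ]
eye px [484.2 277. ] eye [ 0.4335 -0.4113] T end s 0.1026 dir -174.11 lat off mm 0.0 width 13.5
eye px [475.6 244.4] eye [ 0.5097 -0.3951] T end s 0.1044 dir 167.45 lat off mm -0.1 width 13.0
grip [ 0.3868 -0.4161]
grip [ 0.4639 -0.3849]
```

Run:
```python
from h import *
plan(.464,-.3843,.003,77.3)
```

```text
t 3.25 pos [ 0.4504 -0.3684  0.221 ] yaw 77.2 open 0.502 F [-0.3 -0.3 -0.5] j1,j6 [ -46. -123.]
  shift(tool,mm) [-16.8 -12.5 218. ] in placed frame [-16.8 -12.5 218. ] dist 219 rotvec [-0.    0.   -0.11] dyaw 0.1
```

Request:
arm_command --commands "0 -8 -6 40 0 0 0;0 -9 -6.5 40 0 0 0;0 0 0 40 0 0 0;0 0 0 40 0 0 0;0 0 0 30 0 0 0;0 0 0 20 0 0 0;0 0 0 8 0 0 0;0 0 0 0 0 0 0;-1 0 0 0 0 0 0;-1 0 0 0 0 0 0" --newtons 25

```text
time_s: 4.25
position: [0.4646, -0.3863, 0.004]
eef_rot: [0.001, 0.112, 0.994, -0.001]
wrist_force: [0.1, 0.5, -0.7]
opening: 0.355
```

Request:
arm_command --commands "-1 0 0 0 0 0 0;-1 0 0 0 0 0 0;-1 0 0 0 0 0 0;-1 0 0 -10 0 0 0;-1 0 0 -20 0 0 0;-1 0 0 -40 0 0 0;-1 0 0 -40 0 0 0;-1 0 0 -20 0 0 0;-1 0 0 0 0 0 0;-1 0 0 0 0 0 0"

```text
time_s: 5.25
position: [0.4637, -0.3856, 0.1329]
eef_rot: [0.0, 0.112, 0.994, -0.0]
wrist_force: [-1.7, -0.1, -0.3]
opening: 0.179
```

Run:
```python
from h import *
plan(.55,-.11,.15,-85)
snap('wrist','w3.png')
```

```text
t 5.25 pos [ 0.4637 -0.3856  0.1329] yaw 77.1 open 0.179 F [-1.7 -0.1 -0.3] j1,j6 [ -46. -123.]
  shift(tool,mm) [-22.6 287.9 -17.2] in placed frame [ 110.  -267.   -17.1] dist 289 rotvec [2.000e-02 4.000e-02 1.621e+02] dyaw -162.1
```

View pics/w3.png

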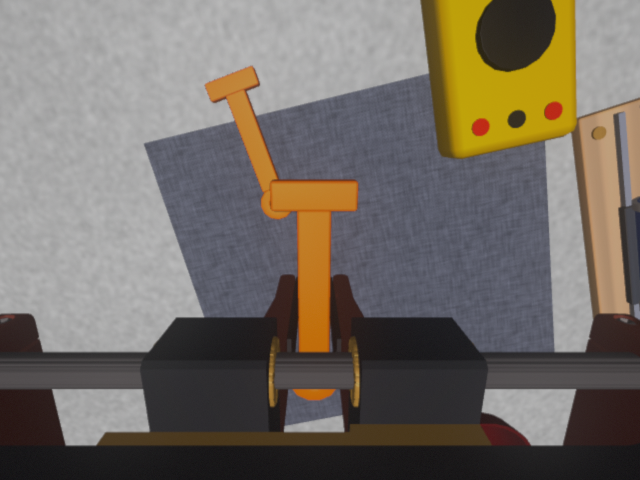

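Request:
arm_command --commands "-1 0 0 -10 0 0 8.5;-1 0 0 -10 0 0 8.5;-1 0 0 -10 0 0 8.5;-1 0 0 -10 0 0 8.5;-1 0 0 -10 0 0 8.5;-1 0 0 -10 0 0 8.5;-1 0 0 -10 0 0 8.5;-1 0 0 0 0 0 8.5;-1 0 0 0 0 0 8.5;-1 0 0 0 0 0 8.5"

```text
time_s: 6.3
position: [0.4629, -0.3847, 0.2005]
eef_rot: [-0.002, 0.756, 0.654, -0.0]
wrist_force: [0.2, -0.4, -0.8]
opening: 0.178
```

Request:
arm_command --commands "-1 0 0 0 0 0 8.5;-1 0 0 0 0 0 8.5;-1 0 0 0 0 0 8.5;-1 0 0 0 0 0 8.5;-1 0 0 0 0 0 8.5;-1 0 0 0 0 0 8.5;-1 0 0 0 0 0 8.5;-1 0 0 0 0 0 8.5;-1 0 0 0 0 0 8.5;-1 0 0 0 0 0 0"

```text
time_s: 7.3
position: [0.463, -0.3848, 0.2005]
eef_rot: [-0.001, 0.999, 0.048, -0.001]
wrist_force: [0.3, 0.1, -0.4]
opening: 0.18
```

Run:
```python
from h import *
plan(.6,-.03,.2,-85)
```

```text
t 7.3 pos [ 0.463  -0.3848  0.2005] yaw -84.5 open 0.180 F [ 0.3  0.1 -0.4] j1,j6 [-46.  38.]
  shift(tool,mm) [ 170.6 -340.     1.1] in placed frame [ 167.4 -341.5    0.5] dist 380 rotvec [-0.17  0.14  0.53] dyaw -0.5
```

Request:
arm_command --commands "-1 21 -42.5 0 0 0 0;-1 21 -42.5 0 0 0 0;-1 21 -42.5 0 0 0 0;-1 21 -42.5 0 0 0 0;-1 21 -42.5 0 0 0 0;-1 21 -42.5 0 0 0 0;-1 21 -42.5 0 0 0 0;-1 21 -42.5 0 0 0 0;-1 0 0 0 0 0 0;-1 0 0 0 0 0 0"

```text
time_s: 8.3
position: [0.5973, -0.0298, 0.2014]
eef_rot: [0.0, 0.999, 0.052, -0.001]
wrist_force: [-0.2, -0.5, -0.4]
opening: 0.183
```

Run:
```python
from h import *
plan(.6,-.03,.2,-85)
snap('wrist','w4.png')
```

```text
t 8.3 pos [ 0.5973 -0.0298  0.2014] yaw -84.1 open 0.183 F [-0.2 -0.5 -0.4] j1,j6 [-9. 75.]
  shift(tool,mm) [2.7 0.4 1.4] in placed frame [2.7 0.4 1.4] dist 3 rotvec [-0.    0.14  0.94] dyaw -0.9
```

View pics/w4.png

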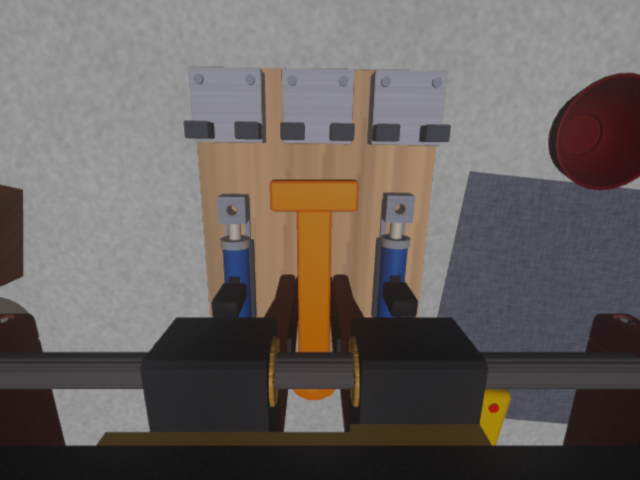

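The wrist view over the rig shows lane c's hole at (232,209) and lane a's at (400,208), with all the jaws visible. Link 1 is held straight.

Run:
```python
from mw import *
im,d,m=load('w4.npz')
cv2.imwrite('pics/c5.png',cv2.resize(im[50:260,180:455,::-1],None,fx=2.9,fy=2.8,interpolation=cv2.INTER_CUBIC))
```

```text
(no output)
```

View pics/c5.png

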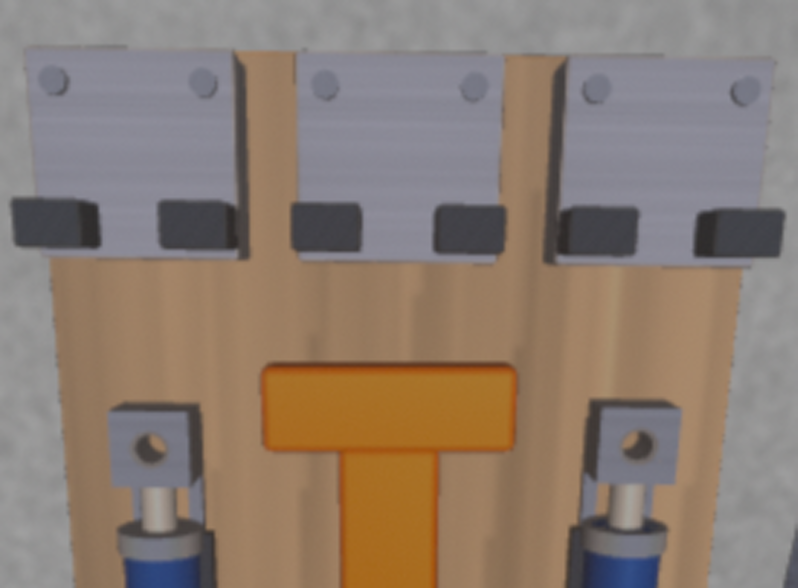

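Run:
```python
from mw import *
im,d,m=load('w4.npz')
f=lambda p,h:ray(m,180+p[0]/2.9-.33,50+p[1]/2.8-.33,h)[:2]
for n,p,h in [('slot c',(121,224),.062),('slot b',(398,228),.062),('slot a',(674.5,232),.062),('hole c',(151,447),.04),('hole a',(638,445),.04),
 ('blk c',(154,446),.04),('blk a',(632,443),.04),('seatfront c',(143,257),.04),('seatfront b',(397,261),.04),('seatfront a',(652,265),.04),('seat back c',(133,48),.04),('seat back a',(670,57),.04),
 ('Tend',(388,367),.2074),('sh',(388,450),.2074),('tcp',(0,0),.2)]: print(n,f(p,h))
print(px(m,get_state()['position']))
```

```text
slot c [0.6758 0.0539]
slot b [ 0.6826 -0.0252]
slot a [ 0.6894 -0.1043]
hole c [0.6049 0.0478]
hole a [ 0.6214 -0.1105]
blk c [0.6053 0.0469]
blk a [ 0.6219 -0.1084]
seatfront c [0.6665 0.0525]
seatfront b [ 0.6732 -0.026 ]
seatfront a [ 0.6798 -0.105 ]
seat back c [0.7274 0.0574]
seat back a [ 0.7407 -0.0999]
Tend [ 0.6568 -0.0248]
sh [ 0.6434 -0.0261]
tcp [0.7053 0.0372]
(np.float64(313.9335452923921), np.float64(298.17980207031314))
```

Run:
```python
from mw import *
im,d,m=load('w4.npz')
P=lambda u,v:m['R'].T@(np.array([(u-m['cx'])/m['fx'],(v-m['cy'])/m['fy'],1])*d[v,u]-m['t'])
for p in [(314,185),(314,195),(314,220),(314,250),(290,195),(340,195),(225,90),(405,100),(224,209-8),(390,200),(402,200)]: print(p,d[p[1],p[0]].round(4),P(*p))
```

```text
(314, 185) 0.1546 [ 0.655  -0.0252  0.208 ]
(314, 195) 0.1557 [ 0.6506 -0.0257  0.2082]
(314, 220) 0.1582 [ 0.6393 -0.0268  0.2088]
(314, 250) 0.1639 [ 0.6244 -0.0283  0.2071]
(290, 195) 0.1553 [ 0.6496 -0.0149  0.2085]
(340, 195) 0.1554 [ 0.6518 -0.0373  0.2084]
(225, 90) 0.2994 [0.7091 0.0573 0.0399]
(405, 100) 0.3025 [ 0.7168 -0.0993  0.039 ]
(224, 201) 0.3272 [0.6118 0.0557 0.0385]
(390, 200) 0.3256 [ 0.6286 -0.1001  0.0399]
(402, 200) 0.3252 [ 0.6297 -0.1112  0.0403]
```

Run:
```python
from h import *
plan(.666,-.1066,.09,-85.1)
```

```text
t 8.35 pos [ 0.597  -0.031   0.2016] yaw -84.2 open 0.181 F [-0.3  0.8 -1.2] j1,j6 [-10.  75.]
  shift(tool,mm) [ 61.2  82.2 111.4] in placed frame [ 62.2  81.2 111.6] dist 151 rotvec [0.01 0.13 0.9 ] dyaw -0.9
```

Request:
arm_command --commands "-1 0 0 0 0 0 0.9;-1 15 20 10 0 0 0;-1 15 20 20 0 0 0;-1 15 20 20 0 0 0;-1 17 21 20 0 0 0;-1 0 0 25 0 0 0;-1 0 0 16 0 0 0;-1 0 0 0 0 0 0;-1 0 0 0 0 0 0;-1 0 0 0 0 0 0"

```text
time_s: 9.35
position: [0.6669, -0.1074, 0.093]
eef_rot: [0.0, 0.999, 0.041, 0.001]
wrist_force: [-0.5, 0.6, 0.7]
opening: 0.175
```

Run:
```python
from h import *
plan(.666,-.1066,.0445,-85.1)
snap('wrist','w5.png')
```

```text
t 9.35 pos [ 0.6669 -0.1074  0.093 ] yaw -85.3 open 0.175 F [-0.5  0.6  0.7] j1,j6 [-15.  70.]
  shift(tool,mm) [-0.9 -1.  48.5] in placed frame [-0.9 -0.9 48.5] dist 49 rotvec [ 0.05 -0.1  -0.24] dyaw 0.2
```

View pics/w5.png

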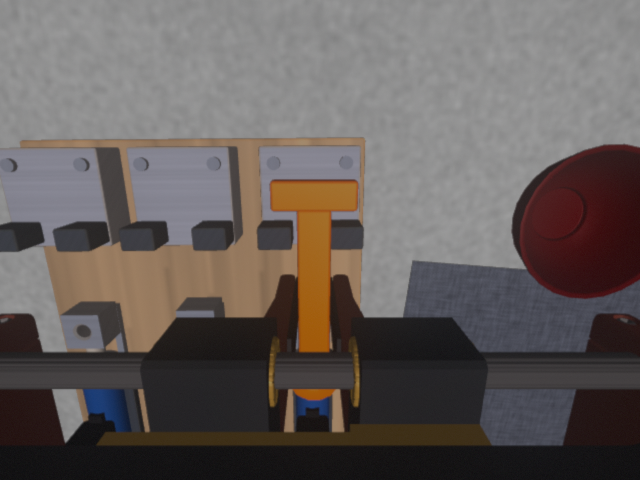

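The jaws of lane a are at x 258 to 293 and 330 to 363, so the slot centre is about 311. The link is at 314, so I'll shift about 1 mm to +y and go down.

Request:
arm_command --commands "-1 -1 -1.2 10 0 0 0;-1 0 0 10 0 0 0;-1 0 0 10 0 0 0;-1 0 0 8 0 0 0;-1 0 0 6 0 0 0;-1 0 0 3 0 0 0;-1 0 0 1.2 0 0 0;-1 0 0 0 0 0 0;-1 0 0 0 0 0 0;-1 0 0 0 0 0 0"

```text
time_s: 10.4
position: [0.6654, -0.1055, 0.0436]
eef_rot: [0.0, 0.999, 0.041, 0.0]
wrist_force: [1.0, -0.8, 0.3]
opening: 0.181
```

Request:
arm_command --commands "-0.4 0 0 0 0 0 0;-0.4 0 0 0 0 0 0;-0.4 0 0 0 0 0 0;-0.4 0 0 -5 0 0 0;-0.4 0 0 -20 0 0 0;-0.4 0 0 -40 0 0 0;-0.4 0 0 -40 0 0 0;-0.4 30 0 -20 0 0 0;-0.4 20 0 0 0 0 0;-0.4 0 0 0 0 0 0"

```text
time_s: 11.4
position: [0.718, -0.1014, 0.1702]
eef_rot: [0.001, 0.999, 0.041, 0.002]
wrist_force: [-0.4, 0.8, -0.6]
opening: 0.299
```

Run:
```python
from h import *
plan(.621,-.1105,.2,-85.1)
snap('wrist','w6.png');snap('top','top1.png')
```

```text
t 11.4 pos [ 0.718  -0.1014  0.1702] yaw -85.3 open 0.299 F [-0.4  0.8 -0.6] j1,j6 [-13.  72.]
  shift(tool,mm) [-97.3   1.1 -30.2] in placed frame [-97.4   0.8 -29.8] dist 102 rotvec [ 0.08 -0.26 -0.17] dyaw 0.2
```

View pics/w6.png

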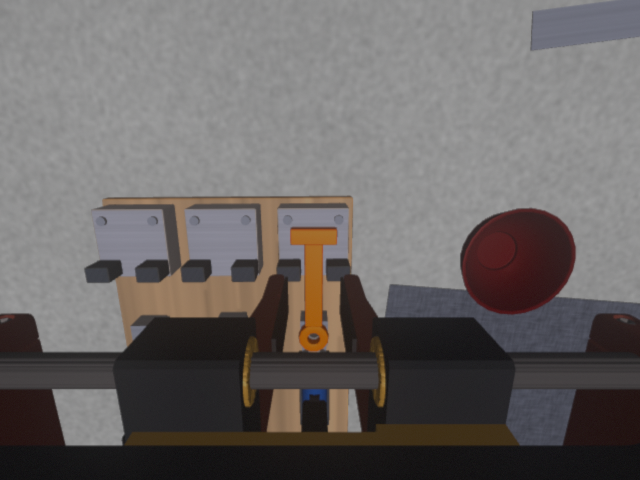

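View pics/top1.png

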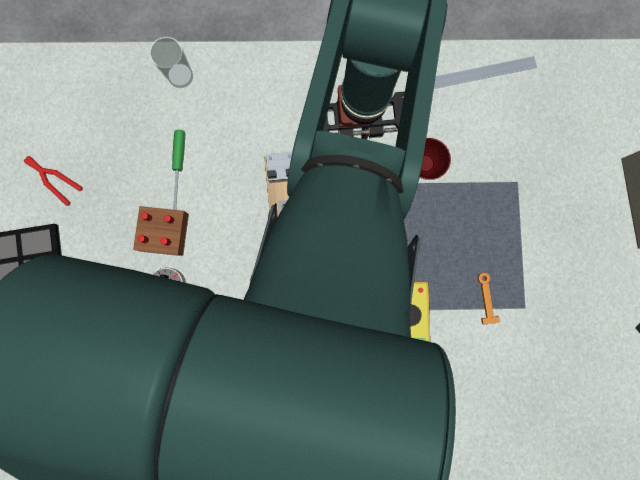

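Run:
```python
from mw import *
im,d,m=load('w6.npz')
cv2.imwrite('pics/c6.png',cv2.resize(im[215:355,260:365,::-1],None,fx=4.2,fy=4.2,interpolation=cv2.INTER_CUBIC))
links(im,m,h=.05)
```

```text
eye px [313.4 337.8] eye [ 0.6207 -0.1087] T end s 0.1035 dir 4.64 lat off mm -0.1 width 15.6
```

View pics/c6.png

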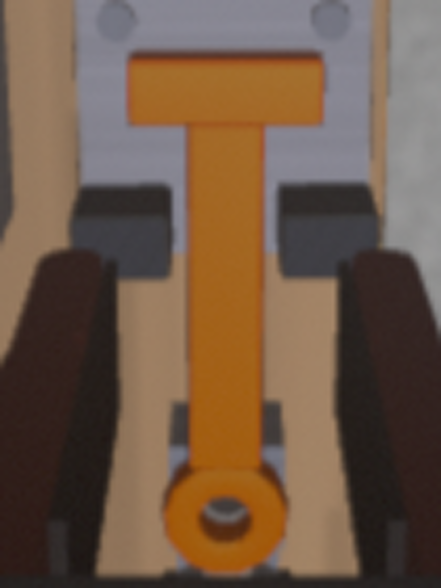

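Request:
arm_command --commands "-0.3 -42 0 -10 0 0 0;-0.3 -42 0 -10 0 0 0;-0.3 -42 0 -10 0 0 0;-0.3 -42 0 0 0 0 0;-0.3 0 0 0 0 0 0;-0.3 0 0 0 0 0 0;-0.3 0 0 0 0 0 0;-0.3 0 0 0 0 0 0;-0.3 0 0 0 0 0 0;-0.3 0 0 0 0 0 0"

```text
time_s: 12.5
position: [0.5482, -0.1151, 0.1982]
eef_rot: [-0.0, 0.999, 0.041, -0.0]
wrist_force: [0.5, -0.2, 0.9]
opening: 0.348
```

Run:
```python
from mw import *
im,d=snap('wrist','w7.png');plan(.42,-.38,.2,-84.1)
im,d,m=load('w7.npz');links(im,m,h=.05)
cv2.imwrite('pics/c7.png',cv2.resize(im[60:210,230:400,::-1],None,fx=4,fy=4,interpolation=cv2.INTER_CUBIC))
```

```text
t 12.55 pos [ 0.5481 -0.1151  0.1982] yaw -85.3 open 0.349 F [-0.4  0.5 -0.5] j1,j6 [-19.  66.]
  shift(tool,mm) [-149.5  253.5   -1.7] in placed frame [-154.6  250.4   -1.8] dist 294 rotvec [ 0.    0.01 -1.18] dyaw 1.2
no eye (530, 389, 36, 25)
no eye (232, 345, 10, 62)Traceback (most recent call last):
  File "<stdin>", line 3, in <module>
  File "mw.py", line 22, in links
    a=np.polyfit(s[k2&(w>0)],w[k2&(w>0)],1);b=np.polyfit(s[k2&(w<0)],w[k2&(w<0)],1);sl=(a[0]+b[0])/2
    raise TypeError("expected non-empty vector for x")
TypeError: expected non-empty vector for x
```

```bash
sed -i 's/        a=np.polyfit/        if (k2\&(w>0)).sum()<5 or (k2\&(w<0)).sum()<5: return out\n            a=np.polyfit/;' mw.py; sed -i 's/^        if (k2/            if (k2/' mw.py; sed -n 15,32p mw.py
python3 - <<'E'
from mw import *
im,d,m=load('w7.npz');links(im,m,h=.05,roi=(230,40,400,300))
cv2.imwrite('pics/c7.png',cv2.resize(im[60:210,230:400,::-1],None,fx=4,fy=4,interpolation=cv2.INTER_CUBIC))
E
```

```text
j=max(kids,key=lambda j:cv2.contourArea(cs[j])); M=cv2.moments(cs[j]); e=(M['m10']/M['m00'],M['m01']/M['m00'])
        P=np.array([ray(m,p[0][0],p[0][1],h)[:2] for p in c]); E=ray(m,*e,h)[:2]
        # area centroid of outline -> direction
        Q=(P*1e4).astype(np.float32).reshape(-1,1,2); MM=cv2.moments(Q); cg=np.array([MM['m10']/MM['m00'],MM['m01']/MM['m00']])/1e4
        u=(cg-E)/np.linalg.norm(cg-E)
        for _ in range(3):  # refine with shank contour points
            s=(P-E)@u; w=(P-E)@np.array([-u[1],u[0]]); k2=(s>.02)&(s<.082)
            if (k2&(w>0)).sum()<5 or (k2&(w<0)).sum()<5: return out
            a=np.polyfit(s[k2&(w>0)],w[k2&(w>0)],1);b=np.polyfit(s[k2&(w<0)],w[k2&(w<0)],1);sl=(a[0]+b[0])/2
            u=u+sl*np.array([-u[1],u[0]]);u/=np.linalg.norm(u)
        off=(a[1]+b[1])/2
        print('eye px',np.round(e,1),'eye',E,'T end s %.4f'%(((P-E)@u).max()),'dir %.2f'%np.degrees(np.arctan2(u[1],u[0])),'lat off mm %.1f'%(off*1000),'width %.1f'%((a[1]-b[1])*1000))
        out.append((E,u))
    return out
eye px [313.6 146. ] eye [ 0.6218 -0.109 ] T end s 0.0819 dir 4.79 lat off mm -0.4 width 17.8
```

View pics/c7.png

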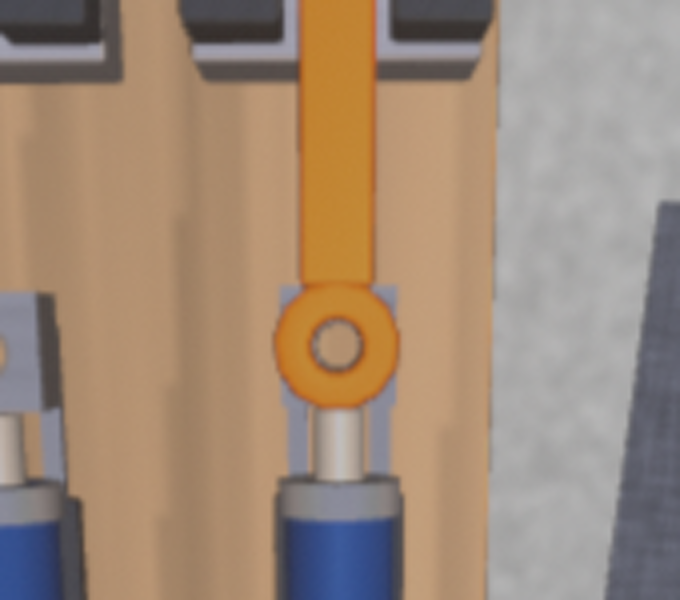

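Link 1's eye is concentric with lane a's hole, at (313.6,146), and I can see the board through both. On to link 2.

Request:
arm_command --commands "0 -25 42 0 0 0 0;0 -25 42 0 0 0 0;0 -25 42 0 0 0 0;0 -25 42 0 0 0 0;0 -25 42 0 0 0 0;0 -25 42 0 0 0 -1.2;0 0 0 0 0 0 0;0 0 0 0 0 0 0;0 0 0 0 0 0 0;0 0 0 0 0 0 0"

```text
time_s: 13.55
position: [0.4194, -0.3771, 0.1984]
eef_rot: [-0.0, 0.999, 0.052, -0.0]
wrist_force: [-0.1, -0.2, -0.4]
opening: 0.498
```

Run:
```python
from mw import *
im,d=snap('wrist','w8.png')
im,d,m=load('w8.npz');cv2.imwrite('pics/w8.png',im[:,:,::-1]);o=links(im,m,roi=(100,0,500,330))
if o: plan(*(o[0][0]+o[0][1]*.047),.003,-84.1)
snap('top','top2.png');im,d,m=load('top2.npz');o=links(im,m,roi=(430,200,560,400))
plan(.388,-.4155,.003,-84.1)
```

```text
eye px [346.3 209.3] eye [ 0.4338 -0.4093] T end s 0.1030 dir -173.63 lat off mm 0.2 width 14.9
t 13.6 pos [ 0.4195 -0.3771  0.1985] yaw -84.0 open 0.502 F [-0.3  0.6 -0.4] j1,j6 [-49.  35.]
  shift(tool,mm) [-36.1  33.9 195.5] in placed frame [-36.   33.9 195.5] dist 202 rotvec [-0.02  0.    0.12] dyaw -0.1
t 13.65 pos [ 0.4194 -0.3773  0.1985] yaw -84.0 open 0.495 F [ 0.2 -0.6 -0.7] j1,j6 [-49.  35.]
  shift(tool,mm) [-35.3  34.8 195.5] in placed frame [-35.2  34.8 195.5] dist 202 rotvec [-0.01  0.    0.11] dyaw -0.1
```

View pics/w8.png

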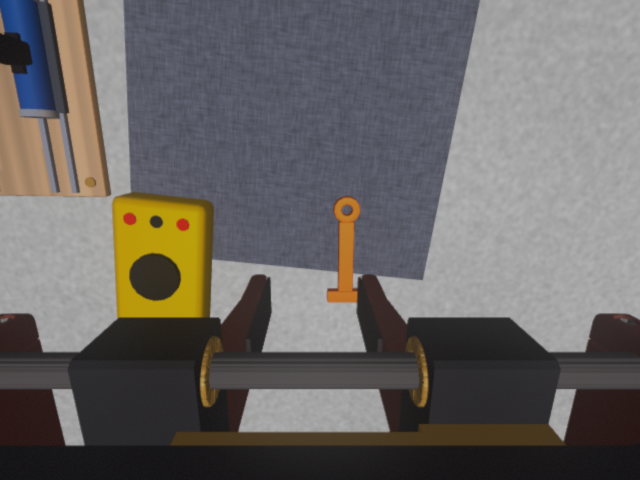

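View pics/top2.png

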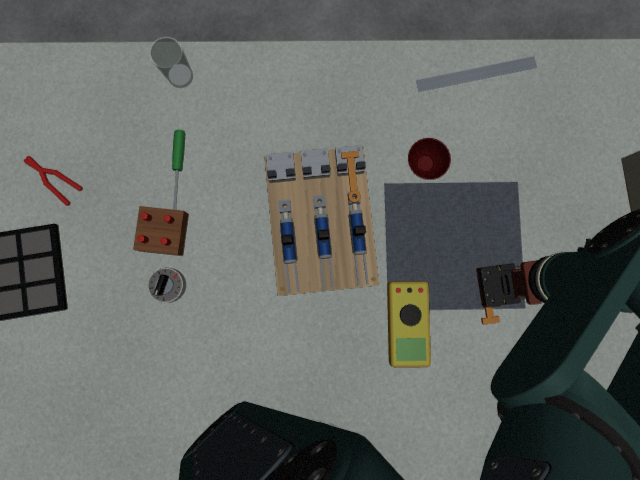

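Link 2 hasn't moved: its eye is at (346,209) in the wrist view. Link 1 is lying in lane a.

Request:
arm_command --commands "0 -18 17 35 0 0 0;0 -17.5 17 40 0 0 0;0 0 0 40 0 0 0;0 0 0 40 0 0 0;0 0 0 25 0 0 0;0 0 0 10 0 0 0;0 0 0 5 0 0 0;0 0 0 0 0 0 0;-1 0 0 0 0 0 0;-1 0 0 0 0 0 0" --newtons 25

```text
time_s: 14.65
position: [0.3877, -0.4169, 0.0049]
eef_rot: [0.001, 0.999, 0.052, 0.001]
wrist_force: [-0.4, -0.9, 0.8]
opening: 0.357
```

Request:
arm_command --commands "-1 0 0 0 0 0 0;-1 0 0 0 0 0 0;-1 0 0 0 0 0 0;-1 0 0 -10 0 0 0;-1 0 0 -30 0 0 0;-1 0 0 -40 0 0 -8.5;-1 0 0 -40 0 0 -8.5;-1 0 0 -40 0 0 -8.5;-1 0 0 -40 0 0 -8.5;-1 0 0 0 0 0 -8.5"

```text
time_s: 15.65
position: [0.3891, -0.419, 0.2101]
eef_rot: [0.005, 0.911, 0.413, 0.001]
wrist_force: [0.2, 0.4, -0.5]
opening: 0.176
```

Request:
arm_command --commands "-1 0 0 0 0 0 -8.5;-1 0 0 0 0 0 -8.5;-1 0 0 0 0 0 -8.5;-1 0 0 0 0 0 -8.5;-1 0 0 0 0 0 -8.5;-1 0 0 0 0 0 -8.5;-1 0 0 0 0 0 -8.5;-1 0 0 0 0 0 -8.5;-1 0 0 0 0 0 -8.5;-1 0 0 0 0 0 -8.5"

```text
time_s: 16.65
position: [0.3867, -0.4157, 0.2039]
eef_rot: [-0.0, 0.393, 0.92, -0.0]
wrist_force: [0.5, -0.8, -0.8]
opening: 0.178
```

Request:
arm_command --commands "-1 0 0 0 0 0 -8.5;-1 0 0 0 0 0 -8.5;-1 0 0 0 0 0 -8.5;-1 0 0 0 0 0 -8.5;-1 0 0 0 0 0 -8.5;-1 0 0 0 0 0 -8.5;-1 0 0 0 0 0 0;-1 0 0 0 0 0 0;-1 0 0 0 0 0 0;-1 0 0 0 0 0 0"

```text
time_s: 17.65
position: [0.3869, -0.416, 0.2036]
eef_rot: [-0.0, -0.037, 0.999, -0.0]
wrist_force: [0.7, 0.1, -0.0]
opening: 0.173
```

Run:
```python
from mw import *
snap('wrist','w9.png'); plan(.57,-.03,.2,94.9)
```

```text
t 17.7 pos [ 0.3869 -0.416   0.2035] yaw 94.3 open 0.179 F [ 0.1 -1.3 -0.7] j1,j6 [ -54. -148.]
  shift(tool,mm) [-211.7  371.1    3.5] in placed frame [-215.4  368.9    3.5] dist 427 rotvec [-0.   -0.01 -0.58] dyaw 0.6
```

View pics/w9.png

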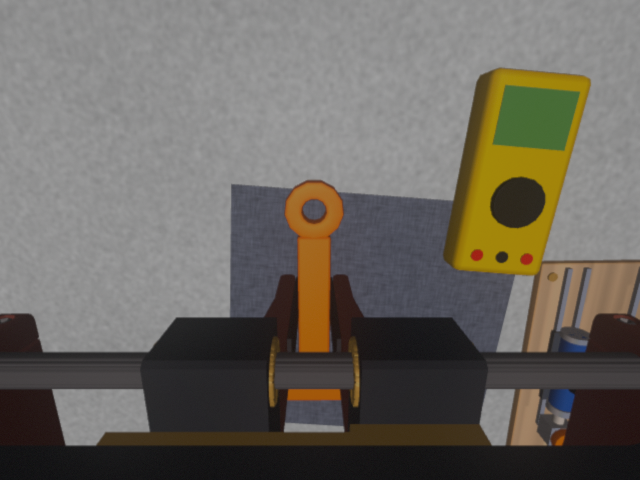

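Run:
```python
from mw import *
im,d,m=load('w9.npz')
hsv=cv2.cvtColor(im,cv2.COLOR_RGB2HSV);k=cv2.inRange(hsv,(6,130,90),(20,255,255));k[:170]=0;k[290:]=0;k[:,400:]=0
cs,hi=cv2.findContours(k,cv2.RETR_CCOMP,cv2.CHAIN_APPROX_NONE)
j=max([j for j in range(len(cs)) if hi[0][j][3]>=0],key=lambda j:cv2.contourArea(cs[j]));M=cv2.moments(cs[j]);e=(M['m10']/M['m00'],M['m01']/M['m00'])
s=get_state();R=quatR(s['eef_rot']).as_matrix();p=ray(m,*e,s['position'][2]+.005);print(e,p,R.T@(p-s['position']))
plan(.585,-.03,.2,94.9)
```

```text
(313.6493256262042, 209.84084778420035) [ 0.3441 -0.4192  0.2085] [ 0.0429  0.     -0.005 ]
t 17.7 pos [ 0.3869 -0.416   0.2035] yaw 94.3 open 0.179 F [ 0.1 -1.3 -0.7] j1,j6 [ -54. -148.]
  shift(tool,mm) [-226.6  370.     3.5] in placed frame [-230.3  367.7    3.5] dist 434 rotvec [-0.   -0.01 -0.58] dyaw 0.6
```

Run:
```python
from mw import *
plan(.6485,.0516,.2,94.9)
```

```text
t 17.7 pos [ 0.3869 -0.416   0.2035] yaw 94.3 open 0.179 F [ 0.1 -1.3 -0.7] j1,j6 [ -54. -148.]
  shift(tool,mm) [-296.1  446.5    3.5] in placed frame [-300.6  443.5    3.5] dist 536 rotvec [-0.   -0.01 -0.58] dyaw 0.6
```

Request:
arm_command --commands "-1 0 0 0 0 0 -0.6;-1 -25 37 0 0 0 0;-1 -25 37 0 0 0 0;-1 -25 37 0 0 0 0;-1 -25 37 0 0 0 0;-1 -25 37 0 0 0 0;-1 -25 37 0 0 0 0;-1 -25 37 0 0 0 0;-1 -25 37 0 0 0 0;-1 -25 37 0 0 0 0"

```text
time_s: 18.7
position: [0.5828, -0.063, 0.2035]
eef_rot: [0.0, -0.044, 0.999, -0.0]
wrist_force: [0.1, -0.1, 0.2]
opening: 0.179
```

Request:
arm_command --commands "-1 -25 37 0 0 0 0;-1 -25 37 0 0 0 0;-1 -25 36.5 0 0 0 0;-1 0 0 40 0 0 0;-1 0 0 40 0 0 0;-1 0 0 28 0 0 0;-1 0 0 0 0 0 0;-1 0 0 0 0 0 0;-1 0 0 0 0 0 0;-1 0 0 0 0 0 0"

```text
time_s: 19.7
position: [0.6488, 0.0517, 0.0977]
eef_rot: [0.002, -0.044, 0.999, -0.0]
wrist_force: [-0.9, -0.2, -1.3]
opening: 0.18
```

Run:
```python
from mw import *
snap('wrist','w10.png'); plan(.6485,.0516,.0445,94.9)
```

```text
t 19.75 pos [0.6485 0.0517 0.0974] yaw 95.0 open 0.179 F [-0.7  0.9  0.5] j1,j6 [ -2. -97.]
  shift(tool,mm) [ 0.2 -0.1 52.9] in placed frame [ 0.  -0.1 52.9] dist 53 rotvec [-0.03  0.19  0.09] dyaw -0.1
```

View pics/w10.png

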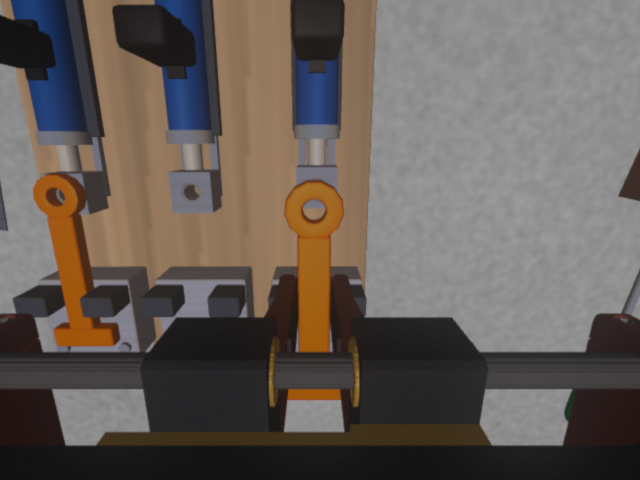

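Run:
```python
from mw import *
im,d,m=load('w10.npz')
cv2.imwrite('pics/c10.png',cv2.resize(im[120:280,220:420,::-1],None,fx=3.8,fy=3.7,interpolation=cv2.INTER_CUBIC))
for p,h in [((317,172),.04),((191,190),.04),((317.5,130),.04),((58,195),.05)]: print(p,ray(m,*p,h)[:2])
```

```text
(317, 172) [0.5936 0.049 ]
(191, 190) [ 0.6117 -0.0295]
(317.5, 130) [0.5687 0.0471]
(58, 195) [ 0.62   -0.1067]
```

View pics/c10.png

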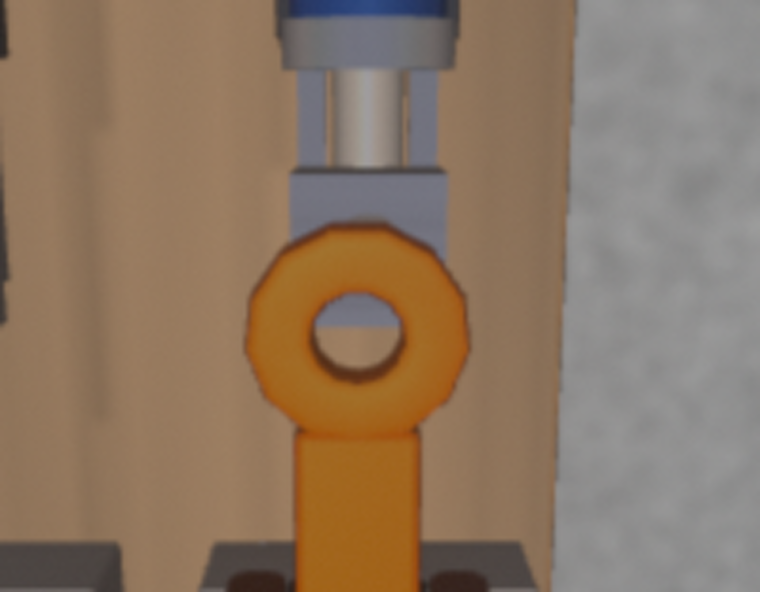

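Request:
arm_command --commands "-1 0 0.7 10 0 0 0;-1 0 0.6 10 0 0 0;-1 0 0 10 0 0 0;-1 0 0 8 0 0 0;-1 0 0 4 0 0 0;-1 0 0 2 0 0 0;-1 0 0 0 0 0 0;-1 0 0 0 0 0 0;-1 0 0 0 0 0 0;-1 0 0 0 0 0 0"

```text
time_s: 20.75
position: [0.6473, 0.0532, 0.0518]
eef_rot: [0.0, -0.044, 0.999, -0.0]
wrist_force: [-0.2, 0.0, -0.3]
opening: 0.176
```

Run:
```python
from mw import *
im,d=snap('wrist','w11.png'); plan(.6485,.0516,.0445,94.9)
cv2.imwrite('pics/c11.png',cv2.resize(im[100:300,200:430,::-1],None,fx=3.4,fy=3,interpolation=cv2.INTER_CUBIC))
```

```text
t 20.8 pos [0.6472 0.0532 0.0518] yaw 95.0 open 0.180 F [0.1 0.1 0.4] j1,j6 [ -1. -96.]
  shift(tool,mm) [-1.1 -1.7  7.3] in placed frame [-1.1 -1.7  7.3] dist 8 rotvec [-0.01  0.03  0.11] dyaw -0.1
```

View pics/c11.png

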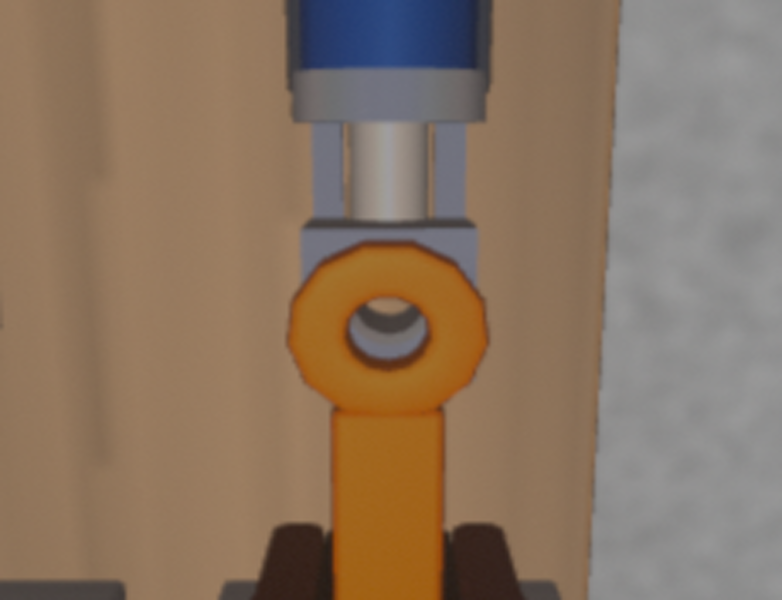

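Run:
```python
from mw import *
im,d,m=load('w11.npz')
b=ray(m,314.5,174.7,.04);print('blk back',b,'hole',b[0]+.013)
e=ray(m,314,100+330/3-.3,.0569);print('eye',e)
o=ray(m,314,100+327/3-.3,.0569);f=ray(m,314,100+241/3.-.3,.0569);print('eye back edge',f, 'eye ctr', f[0]+.014)
```

```text
blk back [0.59   0.0486 0.04  ] hole 0.603027770876402
eye [0.6044 0.0496 0.0569]
eye back edge [0.5909 0.0485 0.0569] eye ctr 0.6049183809825057
```

Request:
arm_command --commands "-1 1.6 0 0 0 0 0;-1 0 0 2 0 0 0;-1 0 0 2 0 0 0;-1 0 0 2 0 0 0;-1 0 0 1 0 0 0;-1 0 0 0 0 0 0;-1 0 0 0 0 0 0;-0.4 0 0 0 0 0 0;-0.4 0 0 0 0 0 0;-0.4 0 0 0 0 0 0"

```text
time_s: 21.8
position: [0.6455, 0.053, 0.0445]
eef_rot: [0.0, -0.044, 0.999, -0.0]
wrist_force: [0.9, -0.9, -0.1]
opening: 0.299
```

Request:
arm_command --commands "-0.4 0 0 0 0 0 0;-0.4 0 0 -5 0 0 0;-0.4 0 0 -20 0 0 0;-0.4 0 0 -40 0 0 0;-0.4 0 0 -40 0 0 0;-0.4 0 0 -30 0 0 0;-0.4 0 0 -20 0 0 0;-0.4 0 0 0 0 0 0;-0.4 0 0 0 0 0 0;-0.4 0 0 0 0 0 0"

```text
time_s: 22.8
position: [0.6442, 0.0531, 0.1978]
eef_rot: [-0.001, -0.044, 0.999, 0.0]
wrist_force: [-0.9, 0.4, 0.1]
opening: 0.297
```

Run:
```python
from mw import *
im,d=snap('wrist','w12.png'); plan(.575,.305,.2,94.9)
cv2.imwrite('pics/c12.png',cv2.resize(im[100:300,200:430,::-1],None,fx=3.4,fy=3,interpolation=cv2.INTER_CUBIC))
im,d,m=load('w12.npz');links(im,m,h=.05)
```

```text
t 22.85 pos [0.6442 0.0531 0.1976] yaw 95.0 open 0.302 F [ 1.   0.6 -0.1] j1,j6 [ -1. -96.]
  shift(tool,mm) [ 47.  257.   -2.2] in placed frame [ 47.4 256.9  -2.4] dist 261 rotvec [ 0.01 -0.18  0.1 ] dyaw -0.1
eye px [135.2 185.1] eye [ 0.6212 -0.1086] T end s 0.1036 dir 3.52 lat off mm 0.6 width 17.7
eye px [313.4 179.7] eye [0.6028 0.0492] T end s 0.1027 dir 4.85 lat off mm 0.1 width 16.5
eye px [612.2 172. ] eye [0.5736 0.3111] T end s 0.0764 dir -174.08 lat off mm 6.5 width 56.7
```

View pics/c12.png

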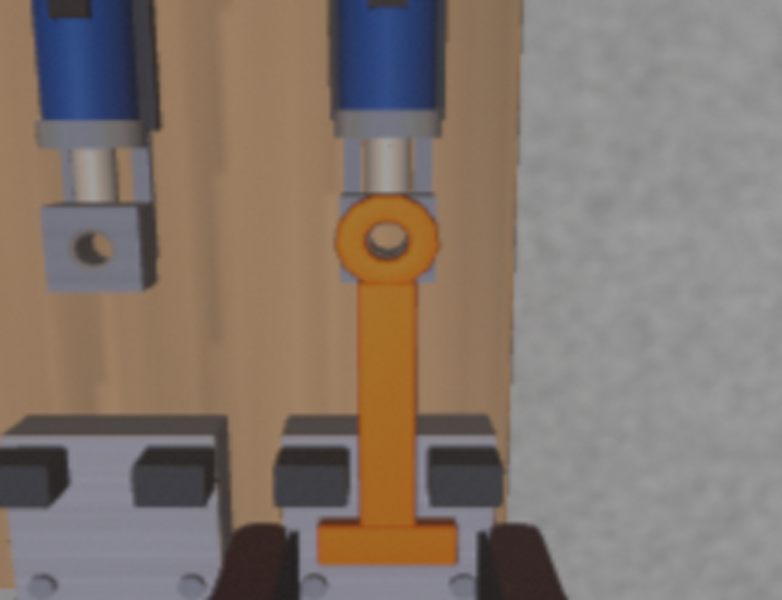

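Link 2's eye sits on lane c's hole, with the board visible through it, and the T-head is beyond the jaws. Now the pins.

Request:
arm_command --commands "-0.3 8 43 0 0 0 0;-0.3 8 43 0 0 0 0;-0.3 8 43 0 0 0 0;-0.3 8 43 0 0 0 0;-0.3 8 43 0 0 0 0;-0.3 7 42 0 0 0 0;-0.3 0 0 0 0 0 0;-0.3 0 0 0 0 0 0;-0.3 0 0 0 0 0 0;-0.3 0 0 0 0 0 0"

```text
time_s: 23.85
position: [0.5765, 0.3036, 0.1989]
eef_rot: [-0.0, -0.043, 0.999, -0.0]
wrist_force: [-0.5, -0.1, -0.4]
opening: 0.349
```

```bash
cat >> mw.py <<'E'
def reds(im,m,hs,roi):
    R,G,B=[im[:,:,i].astype(int) for i in range(3)]
    red=((R>70)&(G<45)&(B<45)&(R-G>50)).astype(np.uint8);q=np.zeros_like(red);q[roi[1]:roi[3],roi[0]:roi[2]]=red[roi[1]:roi[3],roi[0]:roi[2]]
    n,l,st,c=cv2.connectedComponentsWithStats(q)
    for i in range(1,n):
        if st[i,4]>25: print(st[i],c[i].round(1),[ray(m,*c[i],h)[:2].round(4) for h in hs])
E
python3 - <<'E'
from mw import *
im,d=snap('wrist','w13.png'); plan(.572,.304,.047,94.9)
im,d,m=load('w13.npz'); reds(im,m,[.072],(200,100,560,330))
im,d=snap('top','top3.png');im,d,m=load('top3.npz');links(im,m,h=.05,roi=(260,140,380,300))
E
```

```text
t 23.9 pos [0.5766 0.3036 0.1991] yaw 94.9 open 0.349 F [0.6 0.1 0.3] j1,j6 [ 22. -73.]
  shift(tool,mm) [  4.4   0.9 152.1] in placed frame [  4.5   0.8 152.1] dist 152 rotvec [-0.03 -0.03  0.  ] dyaw -0.0
[318 160  19  19 161] [328.7 169.7] [array([0.5243, 0.3113])]
[377 173  18  18 230] [386.1 181.7] [array([0.5301, 0.3597])]
[306 218  18  17 186] [315.4 227. ] [array([0.5734, 0.3046])]
[363 230  17  17 225] [371.  237.9] [array([0.5791, 0.3535])]
[536 272  24  38 342] [548.6 288.2] [array([0.6124, 0.5195])]
[504 299  43  31 392] [522.7 315.1] [array([0.6408, 0.5029])]
eye px [283.8 204.8] eye [0.6014 0.0484] T end s 0.1031 dir 4.85 lat off mm -0.4 width 14.4
eye px [354.2 195.8] eye [ 0.62   -0.1103] T end s 0.1032 dir 5.19 lat off mm -0.3 width 15.0
```

View pics/w13.png

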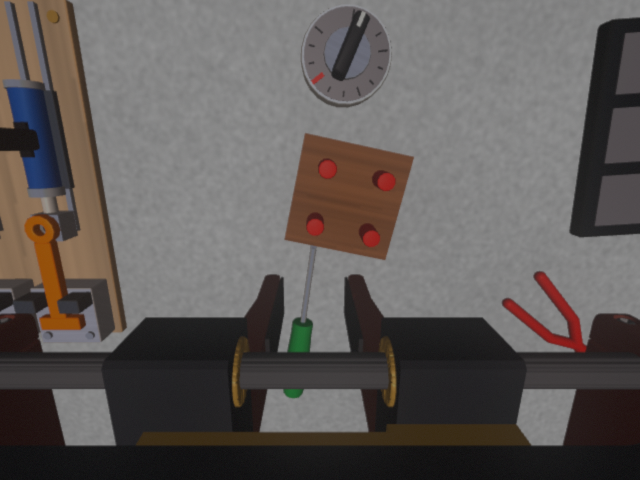

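View pics/top3.png

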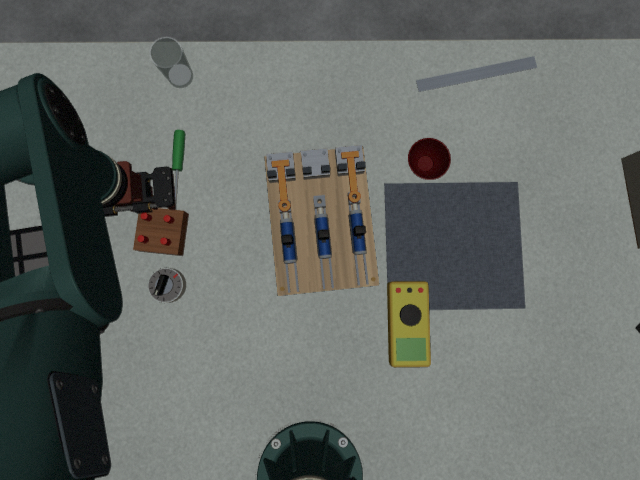

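The four pins are at (329,170), (386,182), (315,227) and (371,238), and both links are still in place. I'm taking the pin at (315,227).

Run:
```python
from mw import *
plan(.573,.304,.047,94.9)
```

```text
t 23.95 pos [0.5766 0.3037 0.1993] yaw 94.9 open 0.344 F [0.1 0.4 0.1] j1,j6 [ 22. -73.]
  shift(tool,mm) [  3.5   0.6 152.3] in placed frame [  3.6   0.6 152.3] dist 152 rotvec [-0.02 -0.02  0.  ] dyaw -0.0
```

Request:
arm_command --commands "-0.3 3.5 0.5 40 0 0 0;-0.3 0 0 40 0 0 0;-0.3 0 0 32 0 0 0;-0.3 0 0 20 0 0 0;-0.3 0 0 14 0 0 0;-0.3 0 0 6 0 0 0;-0.3 0 0 0 0 0 0;-0.3 0 0 0 0 0 0;-1 0 0 0 0 0 0;-1 0 0 0 0 0 0" --newtons 35

```text
time_s: 24.95
position: [0.5734, 0.3055, 0.0485]
eef_rot: [0.001, -0.044, 0.999, 0.0]
wrist_force: [-0.6, 0.1, -1.0]
opening: 0.21
```

Request:
arm_command --commands "-1 0 0 0 0 0 0;-1 0 0 0 0 0 0;-1 0 0 0 0 0 0;-1 0 0 -10 0 0 0;-1 0 0 -20 0 0 0;-1 0 0 -30 0 0 0;-1 0 0 -30 0 0 0;-1 0 0 0 0 0 0;-1 0 0 0 0 0 0;-1 0 0 0 0 0 0"

```text
time_s: 25.95
position: [0.5715, 0.3048, 0.1362]
eef_rot: [-0.001, -0.044, 0.999, -0.0]
wrist_force: [0.4, 0.4, -0.9]
opening: 0.176
```

Run:
```python
from mw import *
im,d=snap('wrist','w14.png');plan(.6025,.0488,.136,94.9)
```

```text
t 26.0 pos [0.5714 0.3047 0.1359] yaw 95.0 open 0.170 F [-0.1 -0.1 -0.8] j1,j6 [ 22. -73.]
  shift(tool,mm) [  -8.7 -257.7    0.1] in placed frame [  -9.1 -257.7   -0.1] dist 258 rotvec [-0.05 -0.17  0.1 ] dyaw -0.1
```

View pics/w14.png

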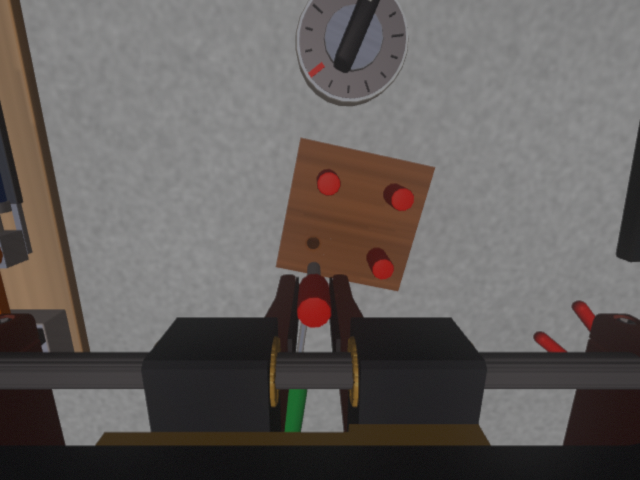

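Request:
arm_command --commands "-1 -1.5 -43 0 0 0 0;-1 -1.5 -43 0 0 0 0;-1 -1.5 -43 0 0 0 0;-1 -1.5 -43 0 0 0 0;-1 -1.5 -43 0 0 0 0;-1 -1.5 -42.5 0 0 0 0;-1 0 0 10 0 0 0;-1 0 0 10 0 0 0;-1 0 0 0 0 0 0;-1 0 0 0 0 0 0"

```text
time_s: 27.0
position: [0.603, 0.0508, 0.1164]
eef_rot: [-0.001, -0.044, 0.999, 0.0]
wrist_force: [0.1, 0.5, -0.5]
opening: 0.171
```

Run:
```python
from mw import *
im,d=snap('wrist','w15.png');plan(.6025,.0488,.0565,94.9)
cv2.imwrite('pics/c15.png',cv2.resize(im[150:400,220:420,::-1],None,fx=3,fy=2.4,interpolation=cv2.INTER_CUBIC))
```

```text
t 27.05 pos [0.6036 0.0508 0.117 ] yaw 95.1 open 0.172 F [0.8 0.2 0. ] j1,j6 [ -2. -97.]
  shift(tool,mm) [ 1.2 -1.9 60.5] in placed frame [ 1.3 -1.9 60.5] dist 61 rotvec [ 0.01 -0.06  0.2 ] dyaw -0.2
```

View pics/c15.png

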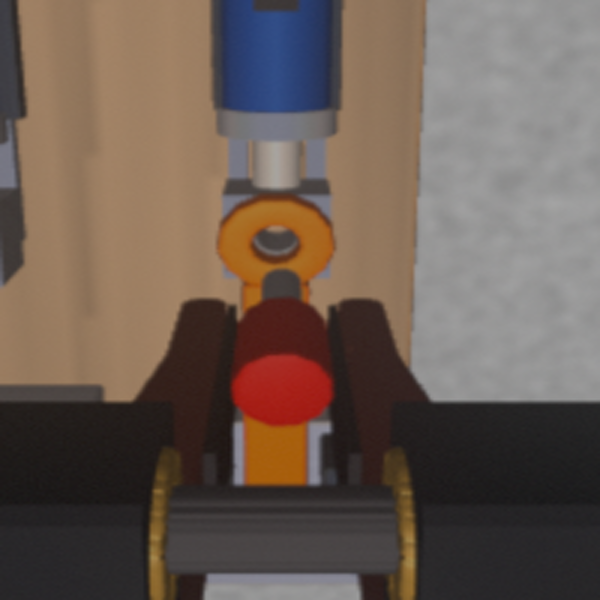

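Request:
arm_command --commands "-1 1.2 -1.7 5 0 0 0;-1 0 0 5 0 0 0;-1 0 0 5 0 0 0;-1 0 0 3 0 0 0;-1 0 0 0 0 0 0;-1 0 0 0 0 0 0;-1 0 0 0 0 0 0;-1 0 0 0 0 0 0;-1 0 0 0 0 0 0;-1 0 0 0 0 0 0"

```text
time_s: 28.05
position: [0.6031, 0.0477, 0.0996]
eef_rot: [0.0, -0.044, 0.999, -0.0]
wrist_force: [-0.3, -0.2, -0.6]
opening: 0.173
```

Run:
```python
from mw import *
im,d=snap('wrist','w16.png');plan(.6025,.0488,.0565,94.9)
cv2.imwrite('pics/c16.png',cv2.resize(im[150:350,220:420,::-1],None,fx=3,fy=3,interpolation=cv2.INTER_CUBIC))
```

```text
t 28.1 pos [0.6031 0.0476 0.0995] yaw 95.0 open 0.170 F [-0.6 -0.2  0.5] j1,j6 [ -2. -97.]
  shift(tool,mm) [ 0.5  1.2 43. ] in placed frame [ 0.5  1.2 43. ] dist 43 rotvec [-0.01  0.01  0.1 ] dyaw -0.1
```

View pics/c16.png

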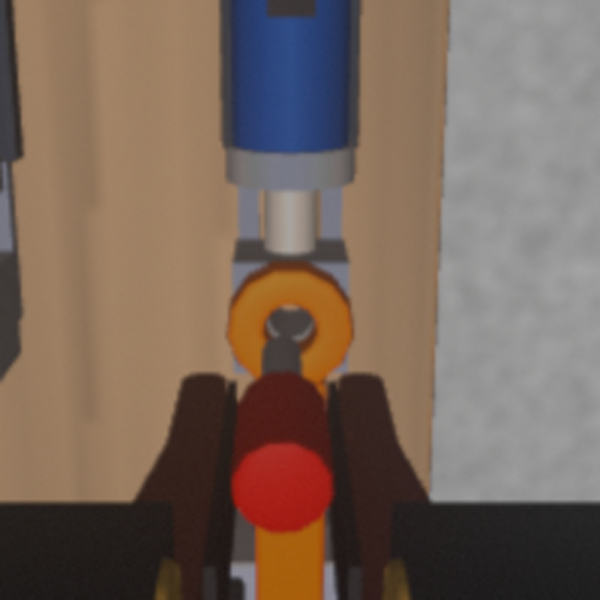

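Run:
```python
from mw import *
im,d,m=load('w16.npz')
for p,h in [((220+282/3,150+343/3),.059),((220+290/3,150+322/3),.05),((220+282/3,150+488/3),.0595+.064)]:print(ray(m,*p,h))
```

```text
[0.6031 0.0478 0.059 ]
[0.6014 0.0493 0.05  ]
[0.6026 0.0477 0.1235]
```

Request:
arm_command --commands "-1 1.3 1.4 0 0 0 0;-1 0 0 0 0 0 0;-1 0 0 4 0 0 0;-1 0 0 4 0 0 0;-1 0 0 4 0 0 0;-1 0 0 4 0 0 0;-1 0 0 4 0 0 0;-1 0 0 4 0 0 0;-1 0 0 0 0 0 0;-1 0 0 0 0 0 0"

```text
time_s: 29.1
position: [0.6019, 0.049, 0.0754]
eef_rot: [0.0, -0.044, 0.999, -0.0]
wrist_force: [0.4, 0.3, -0.1]
opening: 0.175
```

Run:
```python
from mw import *
im,d=snap('wrist','w17.png');plan(.6025,.0488,.0565,94.9)
cv2.imwrite('pics/c17.png',cv2.resize(im[150:350,220:420,::-1],None,fx=3,fy=3,interpolation=cv2.INTER_CUBIC))
```

```text
t 29.15 pos [0.6018 0.049  0.0755] yaw 95.0 open 0.171 F [ 1.6  0.3 -0.9] j1,j6 [ -2. -97.]
  shift(tool,mm) [-0.6 -0.2 19. ] in placed frame [-0.6 -0.2 19. ] dist 19 rotvec [-0.01  0.02  0.1 ] dyaw -0.1
```

View pics/c17.png

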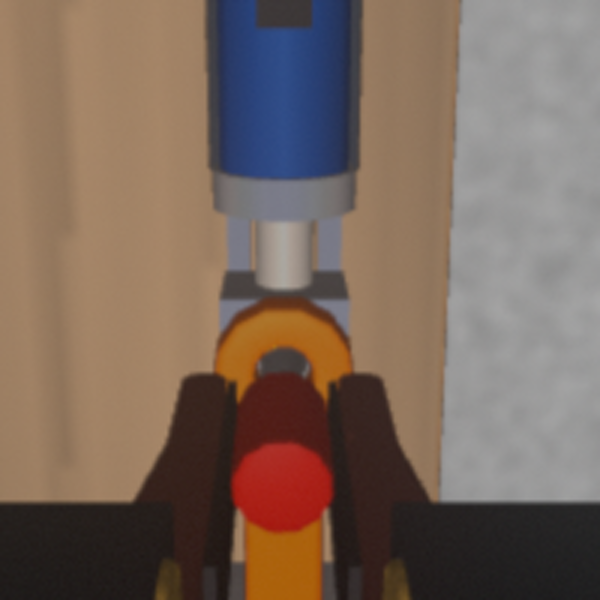

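The pin is in both holes with almost no force. I'll push it home.

Request:
arm_command --commands "-1 0 0 4 0 0 0;-1 0 0 4 0 0 0;-1 0 0 4 0 0 0;-1 0 0 3 0 0 0;-1 0 0 2 0 0 0;-1 0 0 1 0 0 0;-1 0 0 1 0 0 0;-1 0 0 1 0 0 0;-1 0 0 0 0 0 0;-1 0 0 0 0 0 0"

```text
time_s: 30.15
position: [0.6024, 0.0491, 0.0563]
eef_rot: [0.001, -0.044, 0.999, 0.0]
wrist_force: [2.8, 2.7, 6.4]
opening: 0.178
```

Run:
```python
from mw import *
plan(.6025,.0488,.0565,94.9)
```

```text
t 30.15 pos [0.6024 0.0491 0.0563] yaw 95.0 open 0.178 F [2.8 2.7 6.4] j1,j6 [ -2. -97.]
  shift(tool,mm) [-0.1 -0.3 -0.2] in placed frame [-0.1 -0.3 -0.2] dist 0 rotvec [-0.   0.1  0.1] dyaw -0.1
```

Request:
arm_command --commands "-0.5 0 0 0 0 0 0;-0.5 0 0 0 0 0 0;-0.5 0 0 -5 0 0 0;-0.5 0 0 -20 0 0 0;-0.5 0 0 -40 0 0 0;-0.3 0 0 -40 0 0 8.5;-0.3 0 0 0 0 0 8.5;-0.2 10 0 0 0 0 8.5;-0.2 10 0 0 0 0 8.5;-0.2 10 0 0 0 0 8.5"

```text
time_s: 31.15
position: [0.5724, 0.0591, 0.1604]
eef_rot: [-0.001, 0.324, 0.946, -0.001]
wrist_force: [-0.4, -0.1, 0.1]
opening: 0.401
```

Request:
arm_command --commands "-0.2 0 0 0 0 0 8.5;-0.2 0 0 0 0 0 8.5;-0.2 0 0 0 0 0 8.5;-0.2 0 0 0 0 0 8.5;-0.2 0 0 0 0 0 8.5;-0.2 0 0 0 0 0 8.5;-0.2 0 0 0 0 0 8.5;-0.2 0 0 0 0 0 8.5;-0.2 0 0 0 0 0 8.5;-0.2 0 0 0 0 0 8.5"

```text
time_s: 32.15
position: [0.5727, 0.0592, 0.1602]
eef_rot: [-0.0, 0.878, 0.478, -0.001]
wrist_force: [-0.3, 0.7, 0.2]
opening: 0.399
```

Request:
arm_command --commands "-0.2 0 0 0 0 0 8.5;-0.2 0 0 0 0 0 8.5;-0.2 0 0 0 0 0 8.5;-0.2 0 0 0 0 0 8.5;-0.2 0 0 0 0 0 8.5;-0.2 0 0 0 0 0 8.5;-0.2 0 0 0 0 0 1.5;-0.2 0 0 0 0 0 0;-0.2 0 0 0 0 0 0;-0.2 0 0 0 0 0 0"

```text
time_s: 33.15
position: [0.5736, 0.0594, 0.1604]
eef_rot: [0.0, 0.999, 0.045, -0.0]
wrist_force: [-0.2, 0.4, 0.3]
opening: 0.399
```

Run:
```python
from mw import *
plan(.5225,.0422,.16,-85.1)
im,d=snap('wrist','w18.png')
```

```text
t 33.15 pos [0.5736 0.0594 0.1604] yaw -84.9 open 0.399 F [-0.2  0.4  0.3] j1,j6 [-1. 84.]
  shift(tool,mm) [-52.4  12.5   0.4] in placed frame [-52.3  12.7   0.4] dist 54 rotvec [0.01 0.02 0.21] dyaw -0.2
```

View pics/w18.png

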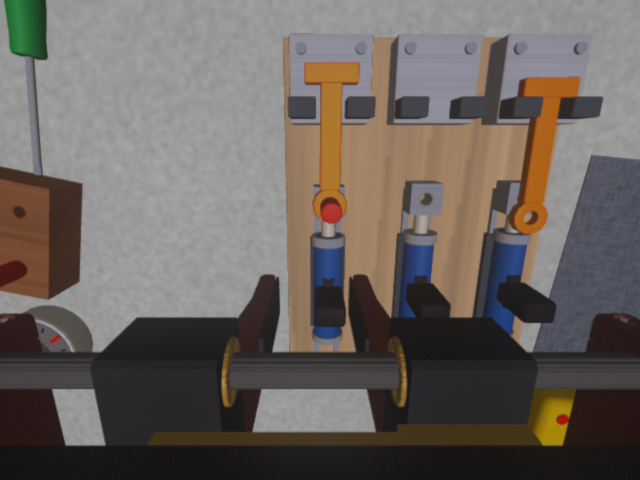

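Run:
```python
from mw import *
im,d,m=load('w18.npz');links(im,m,h=.05)
cv2.imwrite('pics/c18.png',cv2.resize(im[60:260,440:620,::-1],None,fx=3.5,fy=3,interpolation=cv2.INTER_CUBIC))
P=lambda u,v:m['R'].T@(np.array([(u-m['cx'])/m['fx'],(v-m['cy'])/m['fy'],1])*d[v,u]-m['t'])
for p in [(545,85),(565,88),(530,90),(542,130),(536,180),(522,225),(540,210)]: print(p,P(*p))
```

```text
eye px [ 19.  211.7] eye [0.5765 0.2962] T end s 0.0725 dir 173.66 lat off mm 3.8 width 43.1
eye px [530.  216.5] eye [ 0.6082 -0.1121] T end s 0.1028 dir 4.84 lat off mm 0.4 width 16.9
no eye (305, 63, 54, 158)
(545, 85) [ 0.7046 -0.0975  0.0508]
(565, 88) [ 0.704  -0.1128  0.0504]
(530, 90) [ 0.7006 -0.0882  0.0496]
(542, 130) [ 0.674  -0.1039  0.0503]
(536, 180) [ 0.6372 -0.1086  0.051 ]
(522, 225) [ 0.6009 -0.1072  0.0503]
(540, 210) [ 0.6142 -0.1184  0.0504]
```

View pics/c18.png

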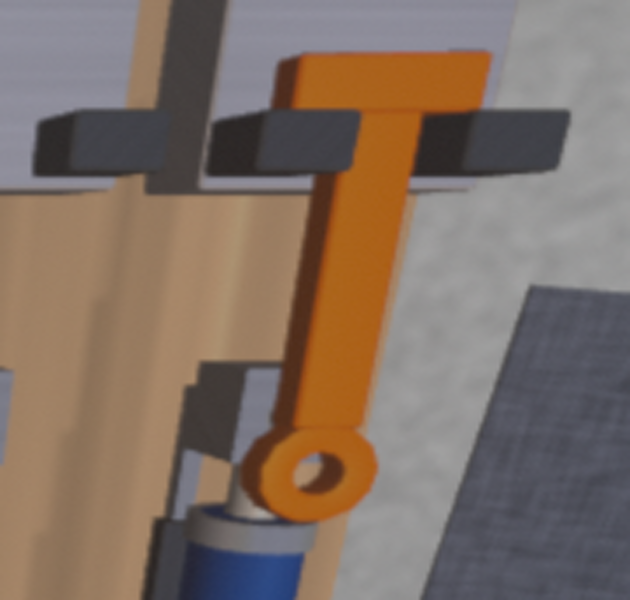

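Lane c's pin head rests on the link at (331,212). The link in lane a has been knocked about 13 mm towards -x, so its eye at (530,217) is off the block. I'll re-seat it after pulling gauge c.

Request:
arm_command --commands "-0.1 -26 6 0 0 0 0;-0.1 -26 6.5 0 0 0 0;-0.1 0 0 25 0 0 0;-0.1 0 0 25 0 0 0;-0.1 0 0 25 0 0 0;-0.1 0 0 15 0 0 0;-0.1 0 0 8 0 0 0;-0.1 0 0 0 0 0 0;-0.1 0 0 0 0 0 0;-0.1 0 0 0 0 0 0"

```text
time_s: 34.2
position: [0.5238, 0.0424, 0.0634]
eef_rot: [0.0, 0.999, 0.044, 0.001]
wrist_force: [1.4, -0.4, 0.3]
opening: 0.447
```

Run:
```python
from mw import *
plan(.5217,.0418,.06,-85.1)
im,d=snap('wrist','w19.png')
```

```text
t 34.2 pos [0.5238 0.0424 0.0634] yaw -85.0 open 0.447 F [ 1.4 -0.4  0.3] j1,j6 [-3. 82.]
  shift(tool,mm) [-2.2  0.4  3.4] in placed frame [-2.2  0.4  3.4] dist 4 rotvec [ 0.02 -0.1   0.12] dyaw -0.1
```

View pics/w19.png

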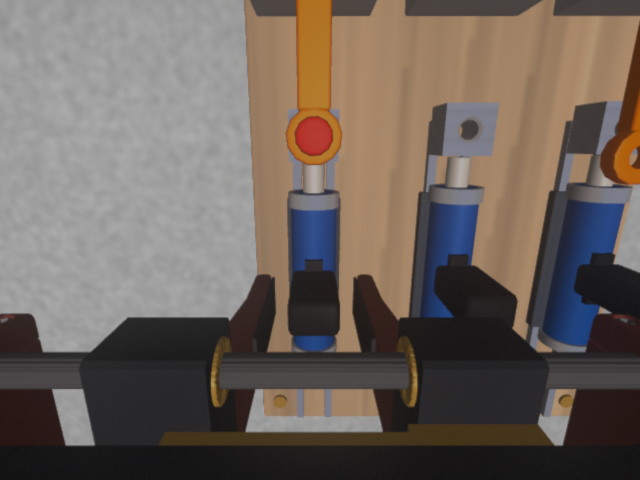

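Request:
arm_command --commands "-0.1 -2 0 3 0 0 0;-1 0 0 0 0 0 0;-1 0 0 0 0 0 0;-1 0 0 0 0 0 0;-1 0 0 0 0 0 0;-1 -8 0 0 0 0 0;-1 -8 0 0 0 0 0;-1 -8 0 0 0 0 0;-1 0 0 0 0 0 0;-1 0 0 0 0 0 0" --newtons 40

```text
time_s: 35.25
position: [0.4988, 0.0402, 0.0596]
eef_rot: [0.0, 0.999, 0.044, 0.002]
wrist_force: [5.6, 0.1, -5.6]
opening: 0.267
```

Run:
```python
from mw import *
plan(.5217,.0418,.06,-85.1)
im,d=snap('wrist','w20.png')
```

```text
t 35.25 pos [0.4988 0.0402 0.0596] yaw -85.0 open 0.267 F [ 5.6  0.1 -5.6] j1,j6 [-3. 82.]
  shift(tool,mm) [22.9  0.4 -0.3] in placed frame [22.9  0.4 -0.4] dist 23 rotvec [ 0.01 -0.19  0.09] dyaw -0.1
```

View pics/w20.png

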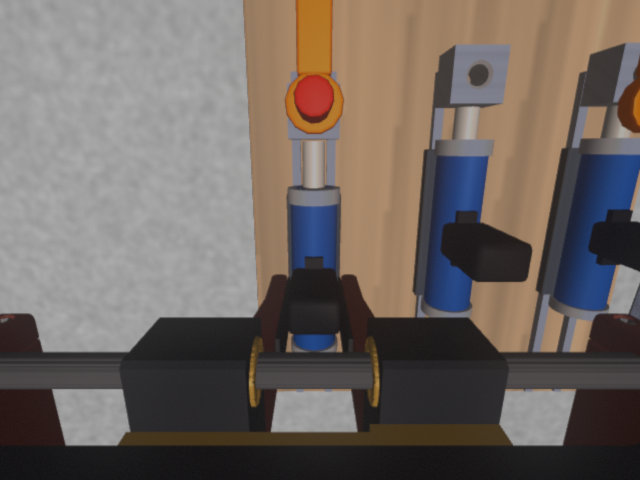

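Request:
arm_command --commands "-1 -6 0 0 0 0 0;-1 -6 0 0 0 0 0;-1 -6 0 0 0 0 0;-1 -6 0 0 0 0 0;-1 -4 0 0 0 0 0;-1 -2 0 0 0 0 0;-1 0 0 0 0 0 0;-1 0 0 0 0 0 0;-1 0 0 0 0 0 0;-1 0 0 0 0 0 0"

```text
time_s: 36.3
position: [0.4709, 0.0377, 0.0596]
eef_rot: [-0.0, 0.999, 0.043, 0.003]
wrist_force: [9.5, 2.9, -11.9]
opening: 0.268
```

Run:
```python
from mw import *
plan(.5217,.0418,.06,-85.1)
im,d=snap('wrist','w21.png')
cv2.imwrite('pics/c21.png',cv2.resize(im[20:220,260:370,::-1],None,fx=3.5,fy=3,interpolation=cv2.INTER_CUBIC))
```

```text
t 36.3 pos [0.4709 0.0377 0.0596] yaw -85.0 open 0.268 F [  9.5   2.9 -11.9] j1,j6 [-4. 81.]
  shift(tool,mm) [51.   0.3 -0.1] in placed frame [51.   0.2 -0.4] dist 51 rotvec [ 0.01 -0.36  0.07] dyaw -0.1
```

View pics/c21.png

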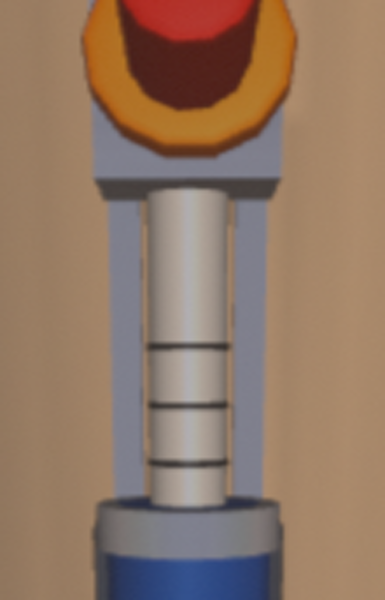

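Three rings are visible (10, 20 and 30 mm), and the mouth is about 7.5 mm past the 30 ring, so the draw is about 37.5 mm. About 12.5 mm remain.

Request:
arm_command --commands "-1 -4 0 0 0 0 0;-1 -3 0 0 0 0 0;-1 -2 0 0 0 0 0;-1 0 0 0 0 0 0;-1 0 0 0 0 0 0;-1 0 0 0 0 0 0;-1 0 0 0 0 0 0;-1 0 0 0 0 0 0;-1 0 0 0 0 0 0;-1 0 0 0 0 0 0"

```text
time_s: 37.35
position: [0.4624, 0.037, 0.0596]
eef_rot: [-0.0, 0.999, 0.043, 0.004]
wrist_force: [11.4, 4.2, -13.6]
opening: 0.272
```

Run:
```python
from mw import *
plan(.5217,.0418,.06,-85.1)
im,d=snap('wrist','w22.png')
cv2.imwrite('pics/c22.png',cv2.resize(im[20:220,260:370,::-1],None,fx=3.5,fy=3,interpolation=cv2.INTER_CUBIC))
```

```text
t 37.35 pos [0.4624 0.037  0.0596] yaw -85.0 open 0.272 F [ 11.4   4.2 -13.6] j1,j6 [-4. 81.]
  shift(tool,mm) [59.5  0.3  0. ] in placed frame [59.5  0.2 -0.4] dist 59 rotvec [ 0.01 -0.41  0.07] dyaw -0.1
```

View pics/c22.png

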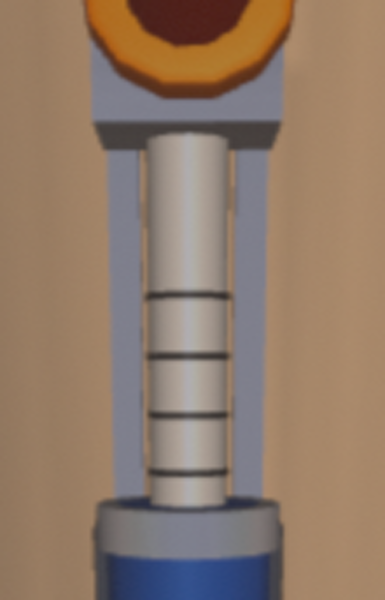

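Request:
arm_command --commands "-1 -2 0 0 0 0 0;-1 -1 0 0 0 0 0;-1 0 0 0 0 0 0;-1 0 0 0 0 0 0;-1 0 0 0 0 0 0;-1 0 0 0 0 0 0;-1 0 0 0 0 0 0;-1 0 0 0 0 0 0;-1 0 0 0 0 0 0;-1 0 0 0 0 0 0"

```text
time_s: 38.4
position: [0.4598, 0.0367, 0.0596]
eef_rot: [-0.0, 0.999, 0.043, 0.004]
wrist_force: [11.4, 2.7, -14.8]
opening: 0.27
```

Run:
```python
from mw import *
plan(.5217,.0418,.06,-85.1)
im,d=snap('wrist','w23.png')
cv2.imwrite('pics/c23.png',cv2.resize(im[20:220,260:370,::-1],None,fx=3.5,fy=3,interpolation=cv2.INTER_CUBIC))
```

```text
t 38.4 pos [0.4598 0.0367 0.0596] yaw -85.0 open 0.270 F [ 11.4   2.7 -14.8] j1,j6 [-4. 81.]
  shift(tool,mm) [62.1  0.3  0.1] in placed frame [62.1  0.2 -0.4] dist 62 rotvec [ 0.01 -0.44  0.06] dyaw -0.1
```

View pics/c23.png

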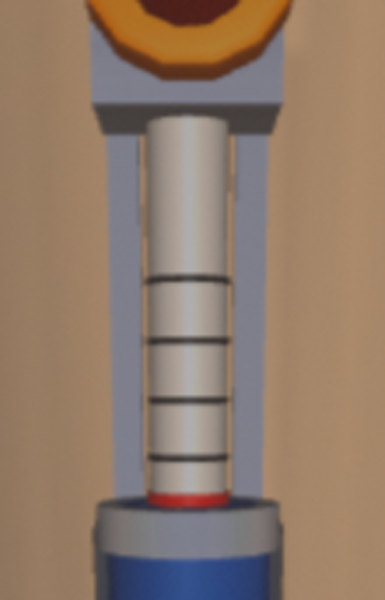

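Request:
arm_command --commands "-1 -2 0 0 0 0 0;-1 -1 0 0 0 0 0;-1 0 0 0 0 0 0;-1 0 0 0 0 0 0;-1 0 0 0 0 0 0;-1 0 0 0 0 0 0;-1 0 0 0 0 0 0;-0.2 0 0 0 0 0 0;-0.2 0 0 0 0 0 0;-0.2 0 0 0 0 0 0"

```text
time_s: 39.45
position: [0.4515, 0.0361, 0.0594]
eef_rot: [0.0, 0.999, 0.044, -0.001]
wrist_force: [-0.3, 0.5, 0.0]
opening: 0.398
```

Run:
```python
from mw import *
plan(.5217,.0418,.06,-85.1)
im,d=snap('wrist','w24.png')
cv2.imwrite('pics/c24.png',cv2.resize(im[20:220,260:370,::-1],None,fx=3.5,fy=3,interpolation=cv2.INTER_CUBIC))
```

```text
t 39.45 pos [0.4515 0.0361 0.0594] yaw -85.0 open 0.398 F [-0.3  0.5  0. ] j1,j6 [-4. 81.]
  shift(tool,mm) [70.5  0.5 -0.7] in placed frame [70.5  0.4 -0.6] dist 70 rotvec [0.   0.07 0.1 ] dyaw -0.1
```

View pics/c24.png

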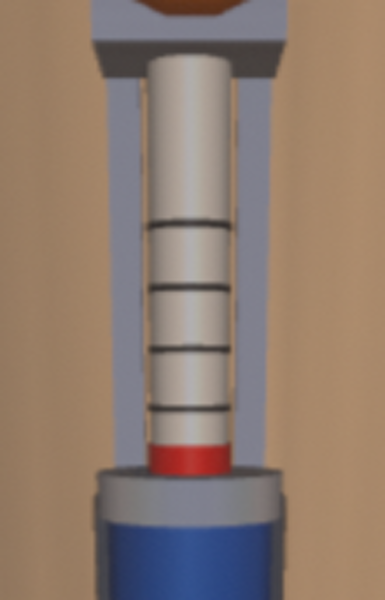

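The red band is now visible from 446 to 474 in the zoom, about 4.7 mm, so the draw is about 49.7 mm and the gauge is braked there. Next I'll re-seat lane a's link.

Request:
arm_command --commands "-0.1 0 0 -5 0 0 0;-0.1 0 0 -25 0 0 0;-0.3 0 0 -40 0 0 0;-0.3 0 0 -40 0 0 0;-0.3 20 40 -15 0 0 0;-0.3 20 40 -15 0 0 0;-0.3 23 40 0 0 0 0;-0.3 23 22 0 0 0 0;-0.3 0 0 0 0 0 0;-0.3 0 0 0 0 0 0"

```text
time_s: 40.5
position: [0.5497, -0.0979, 0.1993]
eef_rot: [-0.0, 0.999, 0.043, -0.001]
wrist_force: [-0.0, 0.5, -0.6]
opening: 0.345
```

Run:
```python
from mw import *
im,d=snap('wrist','w25.png')
im,d,m=load('w25.npz');links(im,m,h=.05,roi=(240,20,420,330));plan(.6518,-.1084,.0445,-85.1)
```

```text
eye px [336.5 166. ] eye [ 0.6072 -0.1121] T end s 0.1028 dir 5.47 lat off mm 0.2 width 14.4
t 40.55 pos [ 0.549  -0.0971  0.1992] yaw -85.0 open 0.354 F [ 0.4 -0.2 -0.4] j1,j6 [-17.  68.]
  shift(tool,mm) [101.7  20.3 154.5] in placed frame [101.4  20.  154.7] dist 186 rotvec [-0.05  0.11  0.09] dyaw -0.1
```

View pics/w25.png

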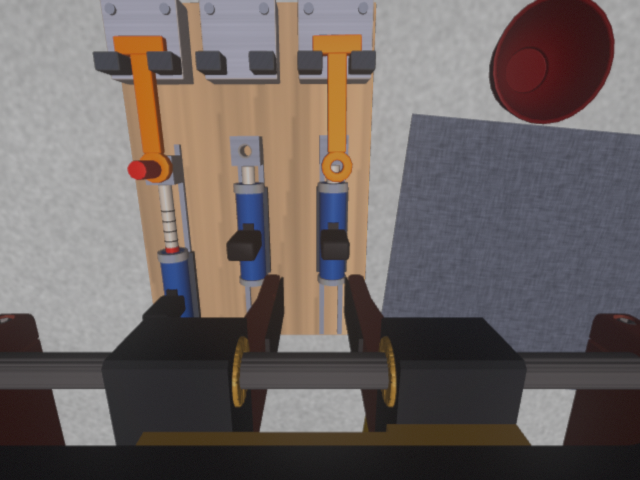

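Request:
arm_command --commands "-0.3 34 6 20 0 0 0;-0.3 34 7 30 0 0 0;-0.3 33.5 7 30 0 0 0;-0.3 0 0 30 0 0 0;-0.3 0 0 25 0 0 0;-0.3 0 0 12 0 0 0;-0.3 0 0 7 0 0 0;-0.3 0 0 0 0 0 0;-0.3 0 0 0 0 0 0;-1 0 0 0 0 0 0" --newtons 20

```text
time_s: 41.55
position: [0.6541, -0.1091, 0.0471]
eef_rot: [0.0, 0.999, 0.044, 0.001]
wrist_force: [-0.2, 0.2, -0.5]
opening: 0.292
```

Request:
arm_command --commands "-1 0 0 0 0 0 0;-1 0 0 0 0 0 0;-1 0 0 0 0 0 0;-1 0 0 -1 0 0 0;-1 0 0 0 0 0 0;-1 0 0 0 0 0 0;-1 0 0 0 0 0 0;-1 0 0 0 0 0 0;-1 0 0 0 0 0 0;-1 0 0 0 0 0 0"

```text
time_s: 42.55
position: [0.6536, -0.109, 0.0466]
eef_rot: [0.0, 0.999, 0.044, 0.0]
wrist_force: [2.7, 0.1, 2.0]
opening: 0.176
```

Run:
```python
from mw import *
im,d=snap('wrist','w26.png')
plan(.6653,-.1053,.045,-85.1)
```

```text
t 42.6 pos [ 0.6536 -0.1089  0.0466] yaw -85.0 open 0.176 F [ 2.3 -0.4  1.1] j1,j6 [-15.  70.]
  shift(tool,mm) [12.  -2.6  1.6] in placed frame [12.  -2.6  1.6] dist 12 rotvec [ 0.02 -0.04  0.1 ] dyaw -0.1
```

View pics/w26.png

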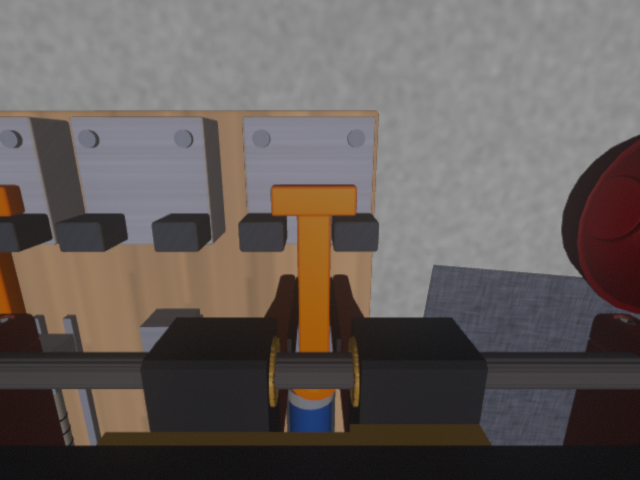

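Request:
arm_command --commands "-1 3 -1 0 0 0 0;-1 4 -1 0 0 0 0;-1 4 -0.6 0 0 0 0;-1 3.5 0 0 0 0 0;-1 0 0 0.8 0 0 0;-1 0 0 0 0 0 0;-0.4 0 0 0 0 0 0;-0.4 0 0 0 0 0 0;-0.4 0 0 0 0 0 0;-0.4 0 0 -5 0 0 0"

```text
time_s: 43.6
position: [0.6664, -0.1047, 0.0497]
eef_rot: [-0.0, 0.999, 0.044, -0.001]
wrist_force: [-0.3, -0.4, -0.0]
opening: 0.3
```

Request:
arm_command --commands "-0.4 0 0 -25 0 0 0;-0.4 0 0 -40 0 0 0;-0.4 0 0 -40 0 0 0;-0.3 -40 0 -40 0 0 0;-0.3 -40 0 0 0 0 0;-0.3 -38 0 0 0 0 0;-0.3 0 0 0 0 0 0;-0.3 0 0 0 0 0 0;-0.3 0 0 0 0 0 0;-0.3 0 0 0 0 0 0"

```text
time_s: 44.6
position: [0.556, -0.115, 0.1911]
eef_rot: [0.0, 0.999, 0.044, 0.0]
wrist_force: [0.4, -0.3, -0.0]
opening: 0.351
```

Run:
```python
from mw import *
im,d=snap('wrist','w27.png')
im,d,m=load('w27.npz');links(im,m,h=.05,roi=(240,20,420,330));plan(.523,.31,.17,-85.1)
cv2.imwrite('pics/c27.png',cv2.resize(im[60:210,230:400,::-1],None,fx=4,fy=4,interpolation=cv2.INTER_CUBIC))
```

```text
eye px [313.  157.8] eye [ 0.6199 -0.1088] T end s 0.1029 dir 4.94 lat off mm 0.1 width 15.4
t 44.65 pos [ 0.5558 -0.115   0.1909] yaw -85.0 open 0.354 F [-0.4 -0.7 -0.4] j1,j6 [-19.  66.]
  shift(tool,mm) [   4.5 -426.2   20.8] in placed frame [   3.6 -426.2   20.9] dist 427 rotvec [ 0.02 -0.03  0.12] dyaw -0.1
```

View pics/c27.png

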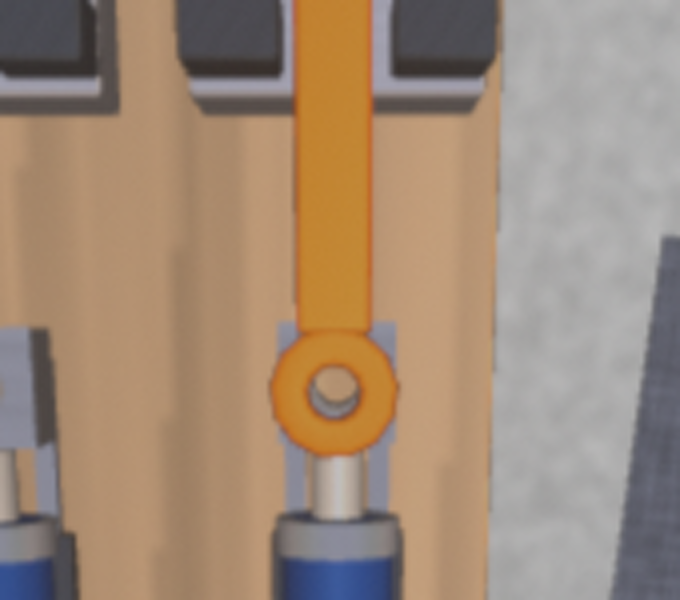

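Request:
arm_command --commands "-0.3 0 -43 0 0 0 0;-0.3 0 -43 0 0 0 0;-0.3 1 -43 0 0 0 0;-0.3 1 -43 0 0 0 0;-0.3 1 -43 0 0 0 0;-0.3 0 -43 0 0 0 0;-0.3 0 -43 0 0 0 0;-0.3 0 -43 0 0 0 0;-0.3 0 -43 0 0 0 0;-0.3 0 -39 0 0 0 0"

```text
time_s: 45.65
position: [0.5205, 0.3125, 0.1907]
eef_rot: [-0.0, 0.999, 0.044, 0.0]
wrist_force: [0.4, -1.8, 0.4]
opening: 0.353
```

Request:
arm_command --commands "-0.3 0 0 0 0 0 0;-0.3 0 0 0 0 0 0;-0.3 0 0 0 0 0 0;-0.3 0 0 0 0 0 0;-0.3 0 0 0 0 0 0;-0.3 0 0 0 0 0 0;-0.3 0 0 0 0 0 0;-0.3 0 0 0 0 0 0;-0.3 0 0 0 0 0 0;-0.3 0 0 0 0 0 0"

```text
time_s: 46.65
position: [0.5203, 0.3098, 0.191]
eef_rot: [0.0, 0.999, 0.044, -0.0]
wrist_force: [0.0, 1.2, 0.4]
opening: 0.349
```

Run:
```python
from mw import *
im,d=snap('wrist','w28.png');plan(.5235,.3105,.047,-85.1)
im,d,m=load('w28.npz'); reds(im,m,[.072],(200,100,460,345))
im,d=snap('top','top4.png');im,d,m=load('top4.npz');links(im,m,h=.05,roi=(260,140,380,300))
```

```text
t 46.7 pos [0.5203 0.3098 0.191 ] yaw -85.0 open 0.347 F [ 0.2  0.4 -0.2] j1,j6 [ 24. 109.]
  shift(tool,mm) [  3.2  -0.4 144. ] in placed frame [  3.2  -0.4 144. ] dist 144 rotvec [0.   0.   0.11] dyaw -0.1
[256 151  20  20 206] [264.2 161.4] [array([0.5791, 0.3544])]
[247 212  18  18 220] [254.8 221. ] [array([0.5301, 0.3598])]
[305 224  18  18 197] [313.2 233.3] [array([0.5237, 0.3105])]
no eye (272, 164, 19, 52)
eye px [354.  196.5] eye [ 0.6184 -0.1099] T end s 0.1030 dir 5.90 lat off mm -0.9 width 14.8
```

View pics/w28.png

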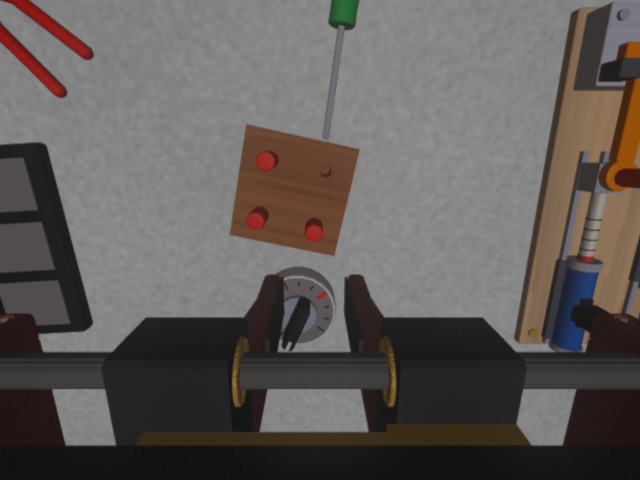

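Request:
arm_command --commands "-0.3 3.3 -0.3 40 0 0 0;-0.3 0 0 40 0 0 0;-0.3 0 0 30 0 0 0;-0.3 0 0 20 0 0 0;-0.3 0 0 10 0 0 0;-0.3 0 0 3 0 0 0;-0.3 0 0 0 0 0 0;-0.3 0 0 0 0 0 0;-1 0 0 0 0 0 0;-1 0 0 0 0 0 0" --newtons 35

```text
time_s: 47.75
position: [0.5242, 0.3106, 0.049]
eef_rot: [-0.0, 0.999, 0.044, 0.001]
wrist_force: [0.5, -0.1, 1.5]
opening: 0.204
```

Request:
arm_command --commands "-1 0 0 0 0 0 0;-1 0 0 0 0 0 0;-1 0 0 0 0 0 0;-1 0 0 -10 0 0 0;-1 0 0 -20 0 0 0;-1 0 0 -30 0 0 0;-1 0 0 -30 0 0 0;-1 0 0 0 0 0 0;-1 0 0 0 0 0 0;-1 0 0 0 0 0 0"

```text
time_s: 48.75
position: [0.5225, 0.3099, 0.1369]
eef_rot: [0.0, 0.999, 0.044, -0.001]
wrist_force: [-0.2, -0.3, -0.3]
opening: 0.177
```

Run:
```python
from mw import *
im,d=snap('wrist','w29.png');plan(.621,-.109,.12,-85.1)
```

```text
t 48.8 pos [0.5224 0.3098 0.1366] yaw -85.0 open 0.175 F [-0.6 -0.  -0.6] j1,j6 [ 24. 109.]
  shift(tool,mm) [ 61.8 425.8  16.8] in placed frame [ 62.5 425.7  16.6] dist 431 rotvec [0.06 0.16 0.1 ] dyaw -0.1
```

View pics/w29.png

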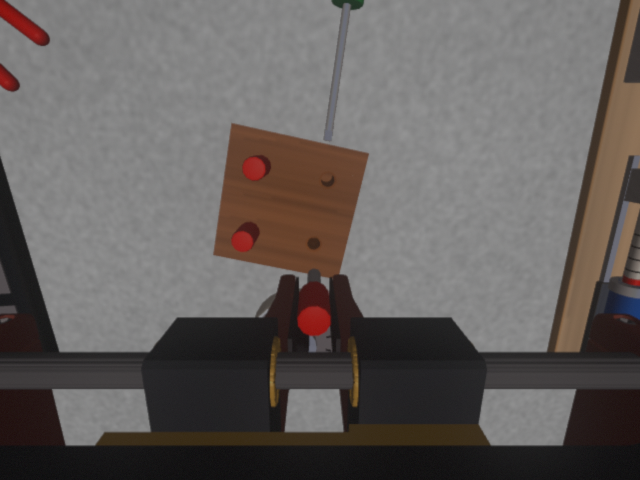

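Request:
arm_command --commands "-1 6.2 42.6 -15 0 0 0;-1 6.2 42.6 -15 0 0 0;-1 6.2 42.6 0 0 0 0;-1 6.2 42.6 0 0 0 0;-1 6.2 42.6 0 0 0 0;-1 6.2 42.6 0 0 0 0;-1 6.2 42.6 0 0 0 0;-1 6.2 42.6 0 0 0 0;-1 6.2 42.6 0 0 0 0;-1 6 42.4 0 0 0 0"

```text
time_s: 49.8
position: [0.6215, -0.11, 0.1664]
eef_rot: [-0.0, 0.999, 0.044, -0.001]
wrist_force: [0.9, 0.4, -1.1]
opening: 0.172
```

Request:
arm_command --commands "-1 0 0 10 0 0 0;-1 0 0 20 0 0 0;-1 0 0 20 0 0 0;-1 0 0 0 0 0 0;-1 0 0 0 0 0 0;-1 0 0 0 0 0 0;-1 0 0 0 0 0 0;-1 0 0 0 0 0 0;-1 0 0 0 0 0 0;-1 0 0 0 0 0 0"

```text
time_s: 50.8
position: [0.6225, -0.1085, 0.1184]
eef_rot: [0.0, 0.999, 0.044, 0.0]
wrist_force: [0.2, 0.2, 0.1]
opening: 0.173
```

Run:
```python
from mw import *
im,d=snap('wrist','w30.png');plan(.621,-.109,.1,-85.1)
cv2.imwrite('pics/c30.png',cv2.resize(im[150:350,220:420,::-1],None,fx=3,fy=3,interpolation=cv2.INTER_CUBIC))
```

```text
t 50.85 pos [ 0.6224 -0.1085  0.1183] yaw -85.0 open 0.172 F [0.3 0.2 0.3] j1,j6 [-16.  69.]
  shift(tool,mm) [-1.4  0.4 18.3] in placed frame [-1.4  0.4 18.3] dist 18 rotvec [ 0.01 -0.02  0.1 ] dyaw -0.1
```

View pics/c30.png

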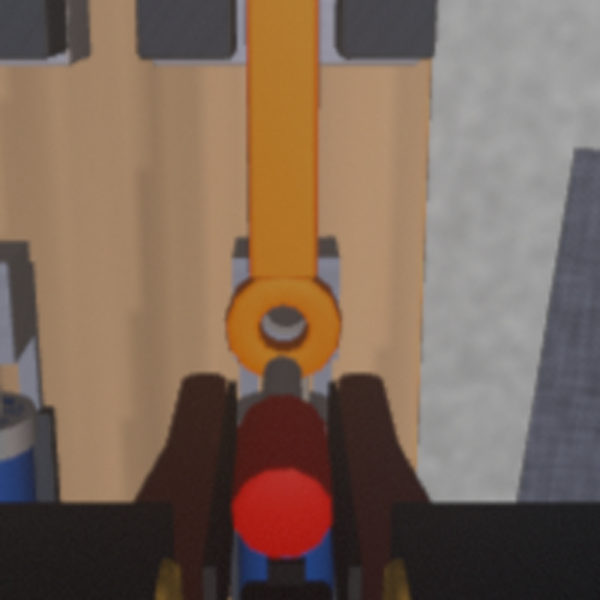

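Request:
arm_command --commands "-1 -1 0.4 8 0 0 0;-1 0 0 8 0 0 0;-1 0 0 2 0 0 0;-1 0 0 0 0 0 0;-1 0 0 0 0 0 0;-1 0 0 0 0 0 0;-1 0 0 0 0 0 0;-1 0 0 0 0 0 0;-1 0 0 0 0 0 0;-1 0 0 0 0 0 0"

```text
time_s: 51.85
position: [0.6213, -0.1089, 0.1001]
eef_rot: [0.0, 0.999, 0.044, 0.0]
wrist_force: [0.4, -0.2, 0.2]
opening: 0.169
```

Run:
```python
from mw import *
im,d=snap('wrist','w31.png');plan(.621,-.109,.0575,-85.1)
cv2.imwrite('pics/c31.png',cv2.resize(im[150:350,220:420,::-1],None,fx=3,fy=3,interpolation=cv2.INTER_CUBIC))
```

```text
t 51.9 pos [ 0.6213 -0.1089  0.1001] yaw -85.0 open 0.168 F [-0.4  0.7 -0.2] j1,j6 [-16.  69.]
  shift(tool,mm) [-0.3  0.  42.6] in placed frame [-0.3  0.  42.6] dist 43 rotvec [ 0.01 -0.    0.1 ] dyaw -0.1
```

View pics/c31.png

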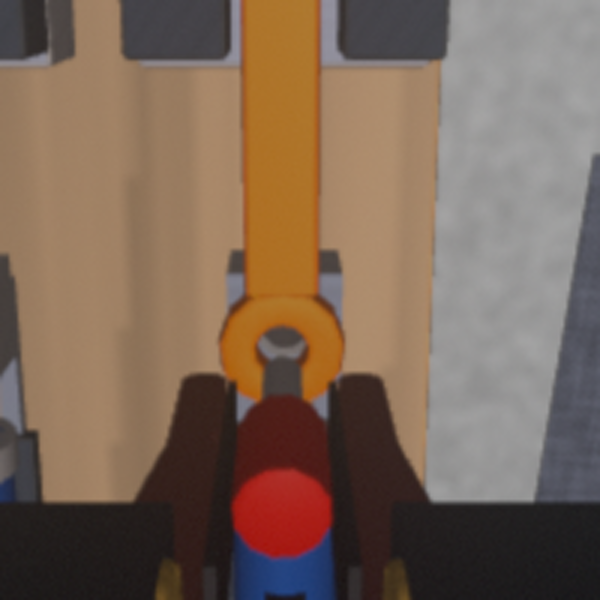

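Run:
```python
from mw import *
im,d,m=load('w31.npz')
for n,p,h in [('tip',(282,363),.0591),('eye',(282,346),.05),('head',(282,512),.0591+.064),('blk front edge',(285,274),.04)]:print(n,ray(m,220+p[0]/3,150+p[1]/3,h))
```

```text
tip [ 0.6206 -0.1091  0.0591]
eye [ 0.6211 -0.109   0.05  ]
head [ 0.6212 -0.1089  0.1231]
blk front edge [ 0.6345 -0.1086  0.04  ]
```

Pin tip, eye and hole agree to within 1 mm, so I'm inserting.

Request:
arm_command --commands "-1 0.4 0 0 0 0 0;-1 0 0 4 0 0 0;-1 0 0 4 0 0 0;-1 0 0 4 0 0 0;-1 0 0 4 0 0 0;-1 0 0 4 0 0 0;-1 0 0 4 0 0 0;-1 0 0 0 0 0 0;-1 0 0 0 0 0 0;-1 0 0 0 0 0 0"

```text
time_s: 52.9
position: [0.6219, -0.1089, 0.0762]
eef_rot: [0.0, 0.999, 0.044, 0.0]
wrist_force: [0.9, -0.1, -0.2]
opening: 0.175
```

Request:
arm_command --commands "-1 0 0 4 0 0 0;-1 0 0 4 0 0 0;-1 0 0 4 0 0 0;-1 0 0 3 0 0 0;-1 0 0 2 0 0 0;-1 0 0 1 0 0 0;-1 0 0 1 0 0 0;-1 0 0 0 0 0 0;-1 0 0 0 0 0 0;-1 0 0 0 0 0 0"

```text
time_s: 53.9
position: [0.6218, -0.1089, 0.0572]
eef_rot: [0.0, 0.999, 0.044, 0.0]
wrist_force: [-1.3, -0.1, -0.5]
opening: 0.171
```

Run:
```python
from mw import *
im,d=snap('wrist','w32.png');plan(.621,-.109,.0575,-85.1)
cv2.imwrite('pics/c32.png',cv2.resize(im[150:350,220:420,::-1],None,fx=3,fy=3,interpolation=cv2.INTER_CUBIC))
```

```text
t 53.95 pos [ 0.6218 -0.1089  0.0572] yaw -85.0 open 0.173 F [ 0.7  1.2 -0.6] j1,j6 [-16.  69.]
  shift(tool,mm) [-0.8  0.  -0.3] in placed frame [-0.8  0.  -0.3] dist 1 rotvec [ 0.01 -0.01  0.1 ] dyaw -0.1
```

View pics/c32.png

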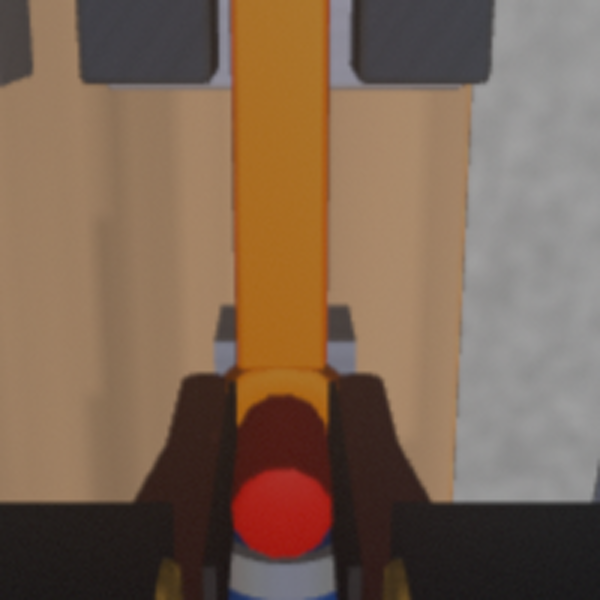

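Request:
arm_command --commands "-1 0 0 1 0 0 0;-1 0 0 0.7 0 0 0;-1 0 0 0 0 0 0;-1 0 0 0 0 0 0;-0.5 0 0 0 0 0 0;-0.5 0 0 0 0 0 0;-0.5 0 0 0 0 0 0;-0.5 0 0 -10 0 0 0;-0.4 0 0 -30 0 0 0;-0.1 0 0 -40 0 0 0"

```text
time_s: 54.95
position: [0.62, -0.1085, 0.1347]
eef_rot: [-0.001, 0.999, 0.044, -0.002]
wrist_force: [0.3, -0.7, -0.3]
opening: 0.355
```

Run:
```python
from mw import *
plan(.541,-.116,.13,-85.1)
```

```text
t 54.95 pos [ 0.62   -0.1085  0.1347] yaw -85.0 open 0.355 F [ 0.3 -0.7 -0.3] j1,j6 [-16.  69.]
  shift(tool,mm) [-79.3   0.6   5.1] in placed frame [-79.4   0.7   4.7] dist 79 rotvec [-0.09  0.25  0.1 ] dyaw -0.1
```

Request:
arm_command --commands "-0.1 -27 0 0 0 0 0;-0.1 -27 0 0 0 0 0;-0.1 -26.5 0 0 0 0 0;-0.1 0 0 10 0 0 0;-0.1 0 0 25 0 0 0;-0.1 0 0 20 0 0 0;-0.1 0 0 12 0 0 0;-0.1 0 0 5 0 0 0;-0.1 0 0 0 0 0 0;-0.1 0 0 0 0 0 0"

```text
time_s: 55.95
position: [0.5423, -0.1161, 0.0638]
eef_rot: [0.0, 0.999, 0.044, 0.0]
wrist_force: [0.3, 0.0, -0.2]
opening: 0.447
```

Run:
```python
from mw import *
im,d=snap('wrist','w33.png');plan(.541,-.116,.06,-85.1)
```

```text
t 56.0 pos [ 0.5423 -0.1161  0.0641] yaw -85.0 open 0.448 F [ 0.1 -0.4  0.2] j1,j6 [-19.  66.]
  shift(tool,mm) [-1.3 -0.2  4.1] in placed frame [-1.3 -0.2  4.1] dist 4 rotvec [ 0.04 -0.07  0.11] dyaw -0.1
```

View pics/w33.png

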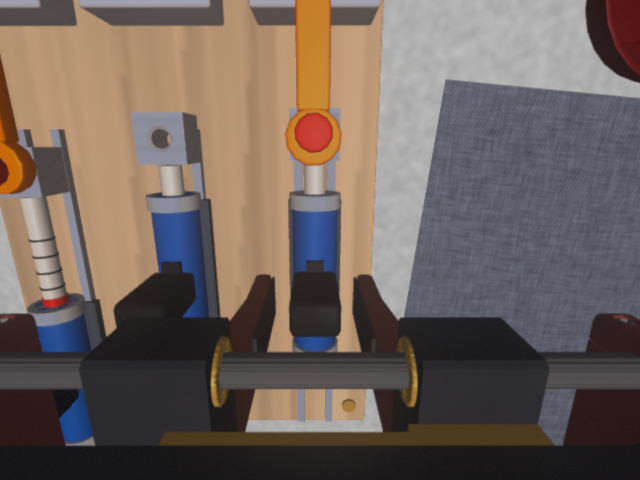

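Request:
arm_command --commands "-0.1 -1.3 0 3.5 0 0 0;-1 0 0 0 0 0 0;-1 0 0 0 0 0 0;-1 0 0 0 0 0 0;-1 0 0 0 0 0 0;-1 -8 0 0 0 0 0;-1 -8 0 0 0 0 0;-1 -8 0 0 0 0 0;-1 -6 0 0 0 0 0;-1 0 0 0 0 0 0" --newtons 40

```text
time_s: 57.0
position: [0.5125, -0.1192, 0.06]
eef_rot: [0.001, 0.999, 0.043, 0.002]
wrist_force: [5.3, -1.3, -6.0]
opening: 0.272
```

Request:
arm_command --commands "-1 -6 0 0 0 0 0;-1 -5 0 0 0 0 0;-1 -4 0 0 0 0 0;-1 0 0 0 0 0 0;-1 0 0 0 0 0 0;-1 0 0 0 0 0 0;-1 0 0 0 0 0 0;-1 0 0 0 0 0 0;-1 0 0 0 0 0 0;-1 0 0 0 0 0 0"

```text
time_s: 58.0
position: [0.4985, -0.1205, 0.0601]
eef_rot: [0.001, 0.999, 0.043, 0.003]
wrist_force: [9.0, -1.4, -8.1]
opening: 0.266
```

Run:
```python
from mw import *
im,d=snap('wrist','w34.png');plan(.541,-.116,.06,-85.1)
cv2.imwrite('pics/c34.png',cv2.resize(im[20:220,260:370,::-1],None,fx=3.5,fy=3,interpolation=cv2.INTER_CUBIC))
```

```text
t 58.05 pos [ 0.4985 -0.1205  0.06  ] yaw -85.0 open 0.270 F [ 7.7 -1.8 -8.1] j1,j6 [-21.  64.]
  shift(tool,mm) [42.8 -0.8  0.3] in placed frame [42.8 -0.8  0. ] dist 43 rotvec [ 0.08 -0.31  0.07] dyaw -0.1
```

View pics/c34.png

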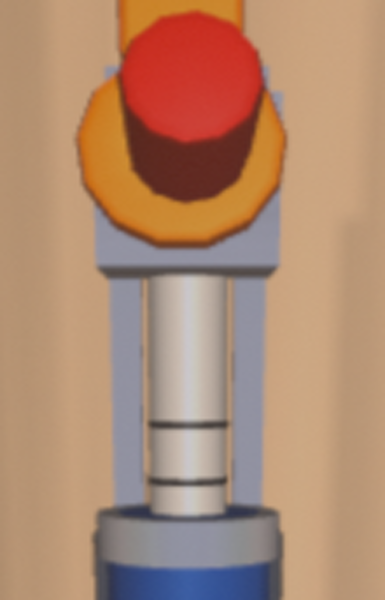

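Request:
arm_command --commands "-1 -6 0 0 0 0 0;-1 -6 0 0 0 0 0;-1 -4 0 0 0 0 0;-1 -3 0 0 0 0 0;-1 -2 0 0 0 0 0;-1 0 0 0 0 0 0;-1 0 0 0 0 0 0;-1 0 0 0 0 0 0;-1 0 0 0 0 0 0;-1 0 0 0 0 0 0"

```text
time_s: 59.05
position: [0.4786, -0.1223, 0.0601]
eef_rot: [0.001, 0.999, 0.043, 0.004]
wrist_force: [11.6, 0.8, -11.3]
opening: 0.269
```

Run:
```python
from mw import *
im,d=snap('wrist','w35.png');plan(.541,-.116,.06,-85.1)
cv2.imwrite('pics/c35.png',cv2.resize(im[20:220,260:370,::-1],None,fx=3.5,fy=3,interpolation=cv2.INTER_CUBIC))
```

```text
t 59.1 pos [ 0.4786 -0.1223  0.0601] yaw -85.1 open 0.269 F [  9.8   0.8 -10.8] j1,j6 [-22.  63.]
  shift(tool,mm) [62.7 -0.9  0.5] in placed frame [62.7 -0.9  0.1] dist 63 rotvec [ 0.09 -0.41  0.05] dyaw -0.0
```

View pics/c35.png

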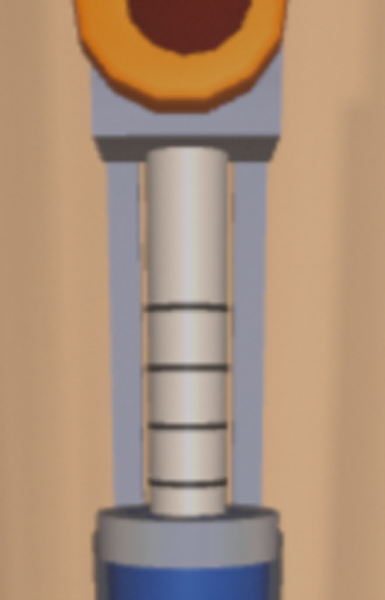

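Request:
arm_command --commands "-1 -2 0 0 0 0 0;-1 -2 0 0 0 0 0;-1 -1 0 0 0 0 0;-1 0 0 0 0 0 0;-1 0 0 0 0 0 0;-1 0 0 0 0 0 0;-1 0 0 0 0 0 0;-1 0 0 0 0 0 0;-1 0 0 0 0 0 0;-1 0 0 0 0 0 0"

```text
time_s: 60.1
position: [0.474, -0.1227, 0.0601]
eef_rot: [0.001, 0.999, 0.043, 0.004]
wrist_force: [12.4, 0.7, -12.2]
opening: 0.269
```

Run:
```python
from mw import *
im,d=snap('wrist','w36.png');plan(.541,-.116,.06,-85.1)
cv2.imwrite('pics/c36.png',cv2.resize(im[20:220,260:370,::-1],None,fx=3.5,fy=3,interpolation=cv2.INTER_CUBIC))
```

```text
t 60.15 pos [ 0.474  -0.1227  0.0601] yaw -85.1 open 0.273 F [ 11.5   0.4 -12.6] j1,j6 [-23.  62.]
  shift(tool,mm) [67.4 -0.9  0.6] in placed frame [67.4 -0.9  0.1] dist 67 rotvec [ 0.09 -0.45  0.03] dyaw -0.0
```

View pics/c36.png

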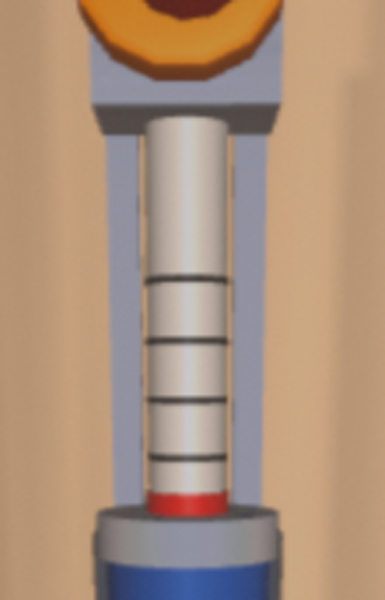

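Request:
arm_command --commands "-1 -1 0 0 0 0 0;-1 0 0 0 0 0 0;-1 0 0 0 0 0 0;-1 0 0 0 0 0 0;-1 0 0 0 0 0 0;-0.2 0 0 0 0 0 0;-0.2 0 0 0 0 0 0;-0.2 0 0 0 0 0 0;-0.2 0 0 0 0 0 0;-0.2 0 0 0 0 0 0"

```text
time_s: 61.15
position: [0.4682, -0.1222, 0.0599]
eef_rot: [0.0, 0.999, 0.044, -0.0]
wrist_force: [-0.4, -0.9, -0.5]
opening: 0.4
```

Run:
```python
from mw import *
im,d=snap('wrist','w37.png');plan(.54,-.05,.2,-85.1)
cv2.imwrite('pics/c37.png',cv2.resize(im[20:220,260:370,::-1],None,fx=3.5,fy=3,interpolation=cv2.INTER_CUBIC))
```

```text
t 61.2 pos [ 0.4683 -0.1223  0.0599] yaw -85.0 open 0.398 F [-1.1 -0.4  0.2] j1,j6 [-23.  62.]
  shift(tool,mm) [  77.7  -65.8 -140.1] in placed frame [  77.6  -65.9 -140.1] dist 173 rotvec [0.   0.01 0.1 ] dyaw -0.1
```

View pics/c37.png

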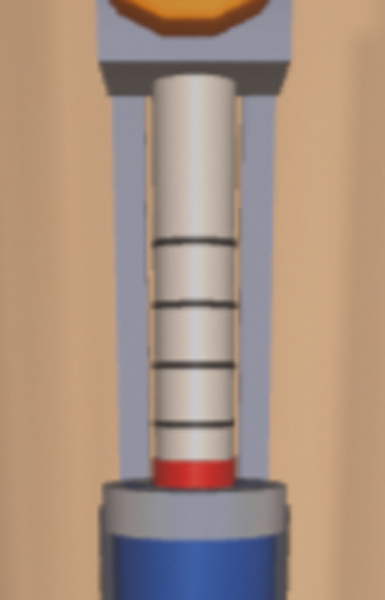

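Both gauges are at about 49.5 mm. Next I'll raise the arm, check both lanes, and go to the timer.

Request:
arm_command --commands "-0.2 0 0 -5 0 0 0;-0.2 0 0 -30 0 0 0;-0.2 0 0 -45 0 0 0;-0.2 25 -20 -40 0 0 0;-0.2 25 -25 -20 0 0 0;-0.2 25 -20 0 0 0 0;-0.2 0 0 0 0 0 0;-0.2 0 0 0 0 0 0;-0.2 0 0 0 0 0 0;-0.2 0 0 0 0 0 0"

```text
time_s: 62.2
position: [0.5358, -0.0522, 0.1984]
eef_rot: [-0.0, 0.999, 0.043, -0.001]
wrist_force: [0.1, -0.7, -0.1]
opening: 0.395
```

Run:
```python
from mw import *
im,d=snap('wrist','w38.png');plan(.45,.31,.2,-85.1)
```

```text
t 62.25 pos [ 0.5359 -0.0521  0.1984] yaw -85.1 open 0.401 F [-0.5 -0.3  0.6] j1,j6 [-13.  72.]
  shift(tool,mm) [ -54.4 -368.2   -1.4] in placed frame [ -54.7 -368.1   -1.6] dist 372 rotvec [-0.01  0.08  0.04] dyaw -0.0
```

View pics/w38.png

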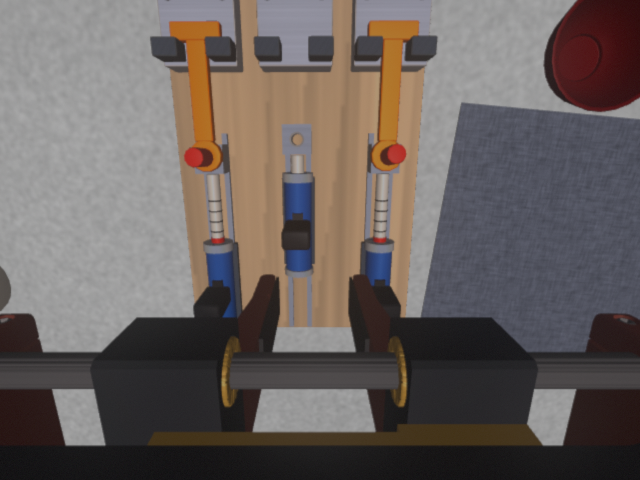

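Run:
```python
from mw import *
im,d,m=load('w38.npz')
P=lambda u,v:m['R'].T@(np.array([(u-m['cx'])/m['fx'],(v-m['cy'])/m['fy'],1])*d[v,u]-m['t'])
for p in [(193,157),(195,155),(398,153),(399,155)]: print(P(*p))
```

```text
[0.5933 0.0484 0.0798]
[0.5951 0.0464 0.0809]
[ 0.61   -0.1127  0.0787]
[ 0.6086 -0.1132  0.0806]
```

Request:
arm_command --commands "-0.3 -6 -41 0 0 0 0;-0.3 -6 -41 0 0 0 0;-0.3 -6 -41 0 0 0 0;-0.3 -6 -41 0 0 0 0;-0.3 -6 -41 0 0 0 0;-0.3 -6 -41 0 0 0 0;-0.3 -6 -41 0 0 0 0;-0.3 -6 -41 0 0 0 0;-0.3 -6 -40 0 0 0 0;-0.3 0 0 0 0 0 0"

```text
time_s: 63.25
position: [0.4499, 0.3138, 0.1987]
eef_rot: [-0.001, 0.999, 0.045, -0.0]
wrist_force: [-0.4, -0.7, -0.1]
opening: 0.349
```

Request:
arm_command --commands "-0.3 0 0 0 0 0 -8.5;-0.3 0 0 0 0 0 -8.5;-0.3 0 0 0 0 0 -8.5;-0.3 0 0 0 0 0 -8.5;-0.3 0 0 0 0 0 -8.5;-0.3 0 0 0 0 0 -8.5;-0.3 0 0 0 0 0 -8.5;-0.3 0 0 0 0 0 -8.5;-0.3 0 0 0 0 0 -8.5;-0.3 0 0 0 0 0 -8.5"

```text
time_s: 64.25
position: [0.4513, 0.3087, 0.1986]
eef_rot: [0.0, 0.705, 0.709, -0.001]
wrist_force: [0.1, 0.8, 0.2]
opening: 0.354
```

Request:
arm_command --commands "-0.3 0 0 0 0 0 -8.5;-0.3 0 0 0 0 0 -8.5;-0.3 0 0 0 0 0 -8.5;-0.3 0 0 0 0 0 -8.5;-0.3 0 0 0 0 0 -8.5;-0.3 0 0 0 0 0 -8.5;-0.3 0 0 0 0 0 -5;-0.3 0 0 0 0 0 0;-0.3 0 0 0 0 0 0;-0.3 0 0 0 0 0 0"

```text
time_s: 65.25
position: [0.4512, 0.3098, 0.1987]
eef_rot: [-0.0, 0.294, 0.956, -0.0]
wrist_force: [0.8, 0.4, 0.3]
opening: 0.35
```

Run:
```python
from mw import *
im,d=snap('wrist','w39.png');plan(.428,.315,.2,56)
im,d=snap('top','top5.png')
```

```text
t 65.3 pos [0.4512 0.3099 0.1988] yaw 55.9 open 0.349 F [ 0.7  0.4 -0.5] j1,j6 [ 27. -29.]
  shift(tool,mm) [22.  -8.8 -1.2] in placed frame [22.1 -8.8 -1.2] dist 24 rotvec [-0.02  0.   -0.1 ] dyaw 0.1
```

View pics/w39.png

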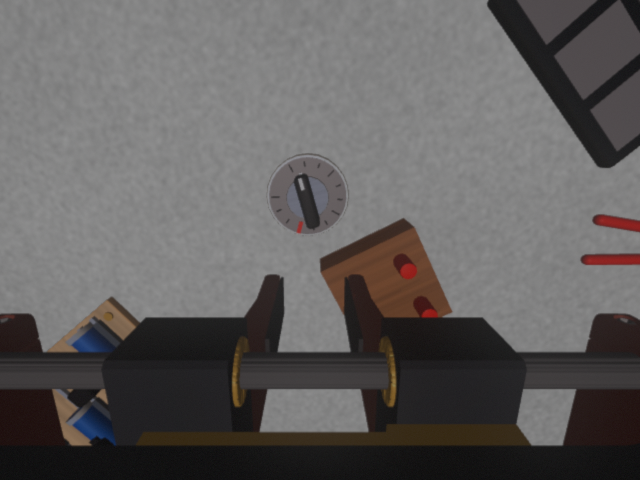

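Pin head tops are at about 0.080 m, so both pins are home. The timer is at (308,194) with its red mark at (299,227). I'll zoom in to read the bar angle.

Run:
```python
from mw import *
im,d,m=load('w39.npz')
cv2.imwrite('pics/c39.png',cv2.resize(im[145:245,260:360,::-1],None,fx=6,fy=6,interpolation=cv2.INTER_CUBIC))
hsv=cv2.cvtColor(im,cv2.COLOR_RGB2HSV)
k=((im.max(2)<50)).astype(np.uint8);q=np.zeros_like(k);q[160:235,280:335]=k[160:235,280:335]
n,l,st,c=cv2.connectedComponentsWithStats(q);print([(st[i],c[i]) for i in range(1,n) if st[i,4]>50])
```

```text
[(array([295, 175,  24,  53, 588], dtype=int32), array([307.6888, 203.7568]))]
```

View pics/c39.png

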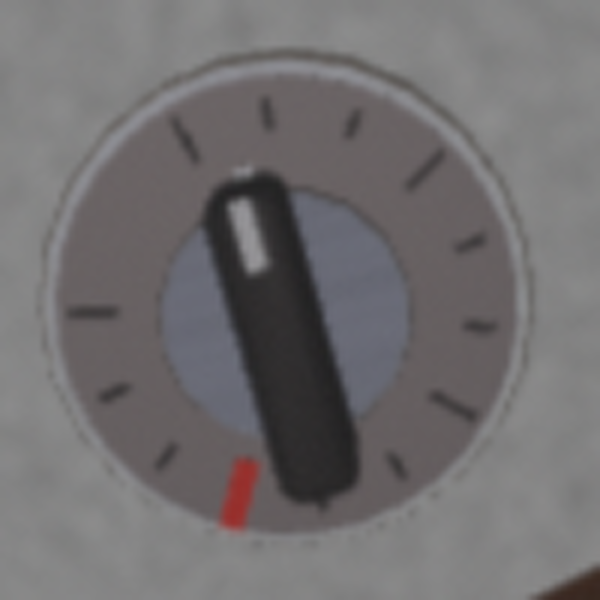

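Run:
```python
from mw import *
im,d,m=load('w39.npz')
f=lambda p,h:ray(m,260+p[0]/6-.4,145+p[1]/6-.4,h)[:2]
A=f((247,187),.069);B=f((316,470),.069)
ang=lambda v:np.degrees(np.arctan2(v[1],v[0]))
print('bar',A,B,(A+B)/2,np.linalg.norm(A-B),'ptr dir',ang(A-B))
# dial circle via ellipse of outer rim
C=f((286,301),.03)
print('centre',C)
for n,p in [('0',(185,140)),('15',(425,170)),('30',(455,407)),('45',(239,493)),('60',(93,313))]:
    q=f(p,.03);print(n,q,ang(q-C).round(1),np.linalg.norm(q-C).round(4))
```

```text
bar [0.4072 0.3281] [0.4459 0.3134] [0.4266 0.3208] 0.04137886477922698 ptr dir 159.13595461367993
centre [0.4276 0.3198]
0 [0.3979 0.321 ] 177.7 0.0297
15 [0.4229 0.3496] 99.0 0.0301
30 [0.4572 0.3327] 23.6 0.0323
45 [0.4493 0.2956] -48.2 0.0325
60 [0.4118 0.2932] -120.6 0.031
```

Request:
arm_command --commands "-0.3 0 0 0 0 0 -6.5;-0.3 0 0 0 0 0 -6.5;-0.3 0 0 0 0 0 0;-0.3 0 0 0 0 0 0;-0.3 0 0 0 0 0 0;-0.3 0 0 0 0 0 0;-0.3 0 0 0 0 0 0;-0.3 0 0 0 0 0 0;-0.3 0 0 0 0 0 0;-0.3 0 0 0 0 0 0"

```text
time_s: 66.35
position: [0.4511, 0.3104, 0.1988]
eef_rot: [-0.0, 0.182, 0.983, -0.0]
wrist_force: [-0.1, 0.6, -0.1]
opening: 0.351
```

Run:
```python
from mw import *
plan(.428,.3195,.11,69)
```

```text
t 66.35 pos [0.4511 0.3104 0.1988] yaw 69.0 open 0.351 F [-0.1  0.6 -0.1] j1,j6 [ 27. -42.]
  shift(tool,mm) [24.8  0.2 88.8] in placed frame [24.8  0.2 88.8] dist 92 rotvec [-0.    0.   -0.01] dyaw 0.0
```

Request:
arm_command --commands "-0.3 12.5 0 25 0 0 0;-0.3 12.3 0.2 30 0 0 0;-0.3 0 0 25 0 0 0;-0.3 0 0 9 0 0 0;-0.3 0 0 0 0 0 0;-0.3 0 0 0 0 0 0;-0.3 0 0 0 0 0 0;-0.3 0 0 0 0 0 0;-0.3 0 0 0 0 0 0;-0.3 0 0 0 0 0 0"

```text
time_s: 67.35
position: [0.4283, 0.3195, 0.1103]
eef_rot: [0.0, 0.182, 0.983, 0.0]
wrist_force: [0.3, 0.4, -0.3]
opening: 0.351
```

Run:
```python
from mw import *
im,d=snap('wrist','w40.png');plan(.428,.3195,.047,69)
cv2.imwrite('pics/c40.png',cv2.resize(im[160:400,200:430,::-1],None,fx=3,fy=2.5,interpolation=cv2.INTER_CUBIC))
```

```text
t 67.4 pos [0.4282 0.3195 0.1102] yaw 69.0 open 0.351 F [1.2 0.1 0. ] j1,j6 [ 29. -40.]
  shift(tool,mm) [ 0.2 -0.1 63.2] in placed frame [ 0.2 -0.  63.2] dist 63 rotvec [ 0.02  0.02 -0.  ] dyaw 0.0
```

View pics/c40.png

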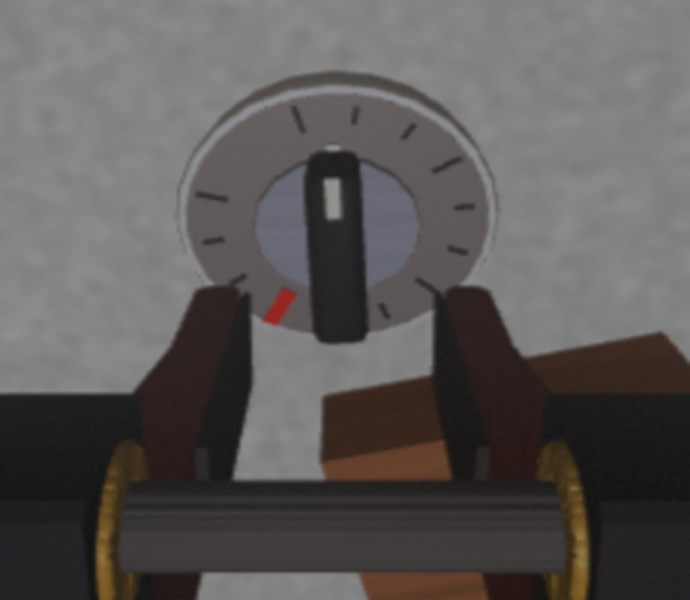

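Run:
```python
from mw import *
im,d,m=load('w40.npz')
f=lambda p,h:ray(m,200+p[0]/3-.4,160+p[1]/2.5-.4,h)[:2]
A=f((332,158),.069);B=f((339,322),.069);print(A,B,(A+B)/2,np.linalg.norm(A-B),np.degrees(np.arctan2(*(A-B)[::-1])))
```

```text
[0.4031 0.3278] [0.4434 0.3137] [0.4233 0.3208] 0.042772779776684554 160.7480131371259
```

Run:
```python
from mw import *
from scipy.optimize import least_squares
im,d,m=load('w40.npz')
f=lambda p,h:ray(m,200+p[0]/3-.4,160+p[1]/2.5-.4,h)[:2]
pts=np.array([f(p,.03) for p in [(182,212),(495,212),(340,90),(230,120),(450,122),(190,168),(487,170)]])
fit=lambda P:least_squares(lambda x:np.hypot(*(P-x[:2]).T)-x[2],[.428,.32,.04]).x
print(fit(pts))
tk=np.array([f(p,.03) for p in [(299,118),(448,164),(430,287),(280,307),(212,197)]]);print(fit(tk))
im,d,m=load('w39.npz')
f=lambda p,h:ray(m,260+p[0]/6-.4,145+p[1]/6-.4,h)[:2]
tk=np.array([f(p,.03) for p in [(185,140),(425,170),(455,407),(239,493),(93,313)]]);x=fit(tk);print(x)
print([np.degrees(np.arctan2(*(q-x[:2])[::-1])).round(1) for q in tk])
P=np.array([f(p,.03) for p in [(52,300),(520,300),(286,65),(120,135),(450,130),(285,533),(120,470),(455,465)]]);print(fit(P))
```

```text
[0.4287 0.3191 0.0384]
[0.4289 0.3189 0.0313]
[0.4291 0.3192 0.0311]
[np.float64(176.5), np.float64(101.5), np.float64(25.8), np.float64(-49.3), np.float64(-123.5)]
[0.4285 0.3193 0.0376]
```

Request:
arm_command --commands "-0.3 0.7 0 20 0 0 0;-0.3 0 0 20 0 0 0;-0.3 0 0 15 0 0 0;-0.3 0 0 7 0 0 0;-0.3 0 0 0 0 0 0;-0.3 0 0 0 0 0 0;-1 0 0 0 0 0 0;-1 0 0 0 0 0 0;-1 0 0 0 0 0 0;-1 0 0 0 0 0 0" --newtons 40

```text
time_s: 68.4
position: [0.4272, 0.3188, 0.0484]
eef_rot: [0.0, 0.182, 0.983, -0.001]
wrist_force: [-0.2, -4.7, 6.1]
opening: 0.137
```

Run:
```python
from mw import *
plan(.428,.3195,.047,69);print(get_state()['wrist_torque'])
```

```text
t 68.4 pos [0.4272 0.3188 0.0484] yaw 69.0 open 0.137 F [-0.2 -4.7  6.1] j1,j6 [ 29. -40.]
  shift(tool,mm) [-0.5  0.9  1.4] in placed frame [-0.5  0.9  1.4] dist 2 rotvec [-0.08  0.02  0.03] dyaw -0.0
[-0.8853  0.1441  0.0126]
```

Request:
arm_command --commands "-1 0 0 0 0 0 6;-1 0 0 0 0 0 6;-1 0 0 0 0 0 6;-1 0 0 0 0 0 6;-1 0 0 0 0 0 6;-1 0 0 0 0 0 6;-1 0 0 0 0 0 6;-1 0 0 0 0 0 6;-1 0 0 0 0 0 6;-1 0 0 0 0 0 6"

```text
time_s: 69.4
position: [0.427, 0.3186, 0.0484]
eef_rot: [0.0, 0.651, 0.759, -0.001]
wrist_force: [-1.0, -4.8, 6.1]
opening: 0.133
```

Request:
arm_command --commands "-1 0 0 0 0 0 6;-1 0 0 0 0 0 6;-1 0 0 0 0 0 6;-1 0 0 0 0 0 6;-1 0 0 0 0 0 6;-1 0 0 0 0 0 6;-1 0 0 0 0 0 6;-1 0 0 0 0 0 6;-1 0 0 0 0 0 6;-1 0 0 0 0 0 6"

```text
time_s: 70.4
position: [0.4267, 0.3187, 0.0484]
eef_rot: [0.001, 0.943, 0.332, -0.001]
wrist_force: [-2.5, -3.9, 7.1]
opening: 0.133
```

Run:
```python
from mw import *
im,d=snap('wrist','w41.png');plan(.428,.3195,.047,-51);print(get_state()['wrist_torque'])
cv2.imwrite('pics/c41.png',cv2.resize(im[160:400,200:430,::-1],None,fx=3,fy=2.5,interpolation=cv2.INTER_CUBIC))
```

```text
t 70.45 pos [0.4267 0.3187 0.0484] yaw -51.5 open 0.136 F [-2.3 -5.6  7.5] j1,j6 [29. 81.]
  shift(tool,mm) [1.5 0.2 1.4] in placed frame [1.5 0.2 1.4] dist 2 rotvec [ 0.04  0.1  -0.53] dyaw 0.5
[-0.8631  0.4377 -0.0423]
```

View pics/c41.png

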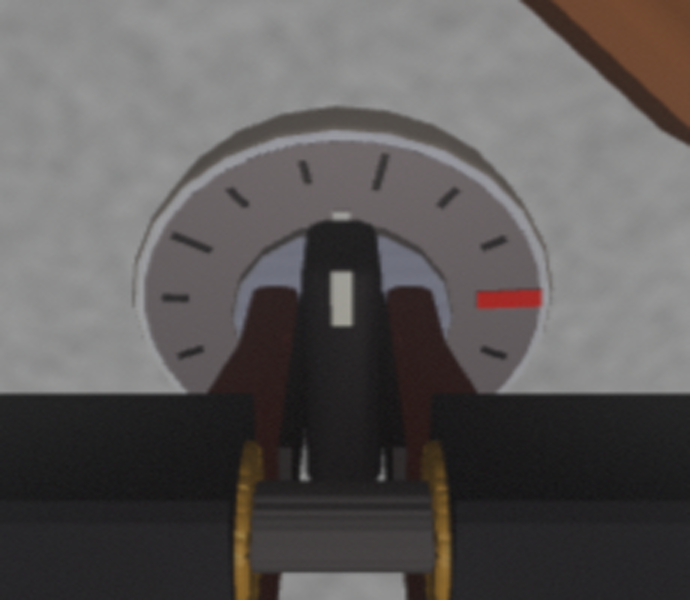

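Request:
arm_command --commands "-1 0 0 0 0 0 6;-1 0 0 0 0 0 6;-1 0 0 0 0 0 6;-1 0 0 0 0 0 6;-1 0 0 0 0 0 6;-1 0 0 0 0 0 6;-1 0 0 0 0 0 6;-1 0 0 0 0 0 6;-1 0 0 0 0 0 6;-1 0 0 0 0 0 6"

```text
time_s: 71.45
position: [0.4267, 0.319, 0.0484]
eef_rot: [0.001, 0.983, -0.184, -0.0]
wrist_force: [-1.7, -2.8, 7.4]
opening: 0.139
```

Request:
arm_command --commands "-1 0 0 0 0 0 6;-1 0 0 0 0 0 6;-1 0 0 0 0 0 6;-1 0 0 0 0 0 4;-1 0 0 0 0 0 2;-1 0 0 0 0 0 0;-1 0 0 0 0 0 0;-1 0 0 0 0 0 0;-1 0 0 0 0 0 0;-1 0 0 0 0 0 0"

```text
time_s: 72.45
position: [0.4267, 0.3191, 0.0484]
eef_rot: [0.001, 0.924, -0.383, -0.0]
wrist_force: [-1.9, -3.1, 6.9]
opening: 0.137
```

Run:
```python
from mw import *
im,d=snap('wrist','w42.png');plan(.428,.3195,.047,-138.8);print(get_state()['wrist_torque'])
cv2.imwrite('pics/c42.png',cv2.resize(im[160:400,200:430,::-1],None,fx=3,fy=2.5,interpolation=cv2.INTER_CUBIC))
```

```text
t 72.5 pos [0.4267 0.3191 0.0484] yaw -135.0 open 0.135 F [-3.  -3.4  6.5] j1,j6 [ 29. 164.]
  shift(tool,mm) [ 0.7 -1.2  1.4] in placed frame [ 0.6 -1.2  1.4] dist 2 rotvec [0.08 0.   3.8 ] dyaw -3.8
[-0.4812  0.484  -0.06  ]
```

View pics/c42.png

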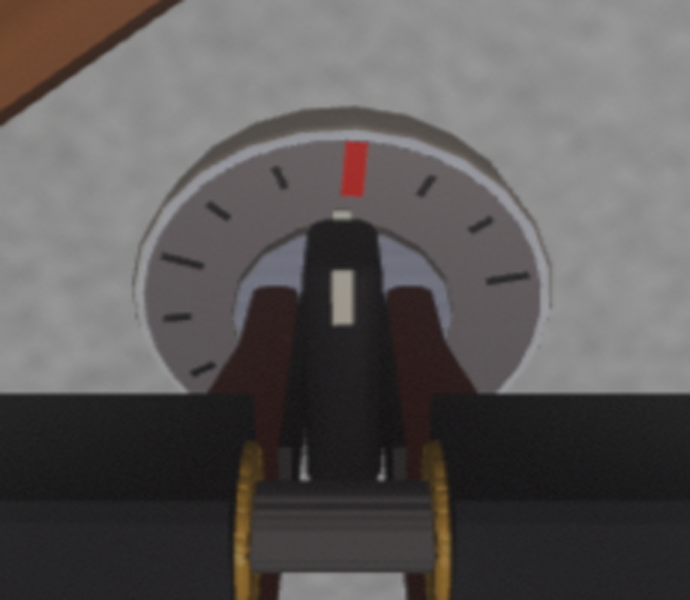

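The pointer sits at the red mark, about 4° short of its centre and well inside the tolerance. I'll release and retreat.

Request:
arm_command --commands "-0.4 0 0 0 0 0 0;-0.4 0 0 0 0 0 0;-0.3 0 0 0 0 0 0;-0.3 0 0 -10 0 0 0;-0.3 0 0 -30 0 0 0;-0.3 0 0 -40 0 0 0;-0.3 0 0 -40 0 0 -8;-0.3 0 0 -30 0 0 -8;-0.3 0 0 0 0 0 -8;-0.3 0 0 0 0 0 0"

```text
time_s: 73.5
position: [0.4281, 0.3201, 0.1997]
eef_rot: [-0.001, 0.983, -0.182, 0.001]
wrist_force: [0.1, -0.1, -0.3]
opening: 0.355
```

Request:
arm_command --commands "-0.3 0 0 0 0 0 0;-0.3 0 0 0 0 0 0;-0.3 0 0 0 0 0 0;-0.3 0 0 0 0 0 0;-0.3 0 0 0 0 0 0;-0.3 0 0 0 0 0 0;-0.3 0 0 0 0 0 0;-0.3 0 0 0 0 0 0;-0.3 0 0 0 0 0 0;-0.3 0 0 0 0 0 0"

```text
time_s: 74.5
position: [0.4274, 0.3197, 0.1978]
eef_rot: [0.0, 0.983, -0.182, 0.0]
wrist_force: [-0.0, 0.3, 0.5]
opening: 0.349
```

Run:
```python
from mw import *
im,d=snap('wrist','w43.png');plan(.428,.3195,.047,-138.8)
im,d=snap('top','top6.png')
cv2.imwrite('pics/c43.png',cv2.resize(im[140:300,255:385,::-1],None,fx=3.7,fy=3.7,interpolation=cv2.INTER_CUBIC))
im,d=snap('scene','scene6.png')
cv2.imwrite('pics/c44.png',cv2.resize(im[180:360,180:410,::-1],None,fx=3.3,fy=3.3,interpolation=cv2.INTER_CUBIC))
```

```text
t 74.55 pos [0.4274 0.3197 0.1979] yaw -111.0 open 0.345 F [-0.5  0.2  0.1] j1,j6 [ 29. 140.]
  shift(tool,mm) [  0.6  -0.1 150.9] in placed frame [  0.5  -0.3 150.9] dist 151 rotvec [ 0.   -0.01 27.8 ] dyaw -27.8
```

View pics/w43.png

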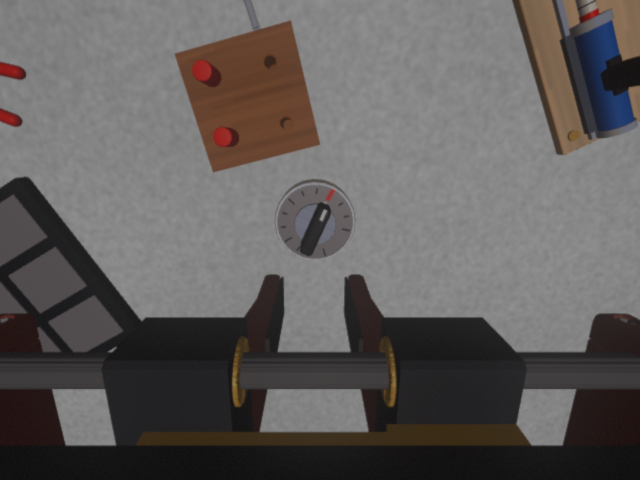

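View pics/c43.png

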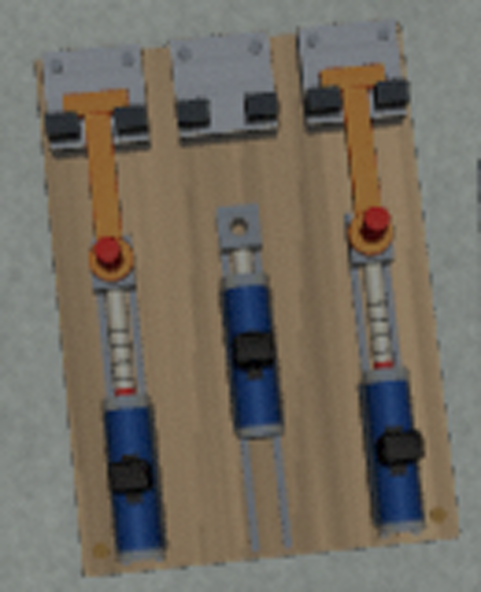

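View pics/c44.png

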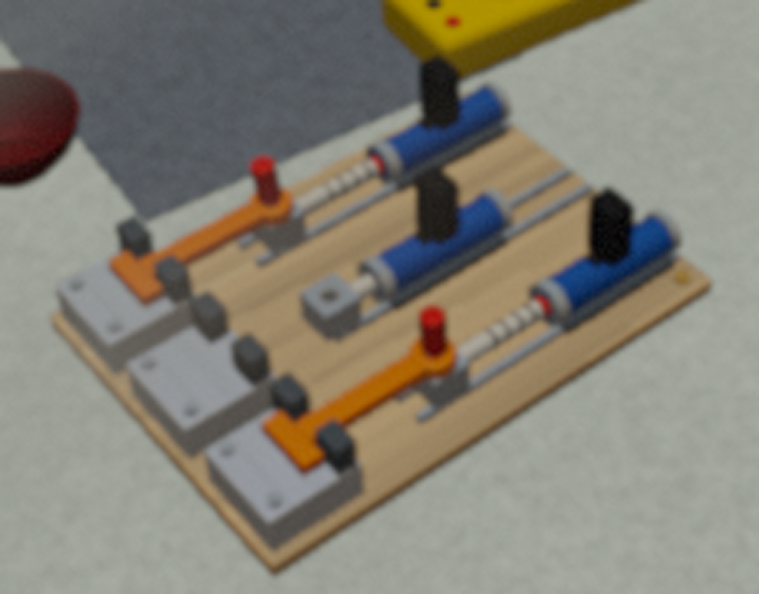

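View pics/top6.png

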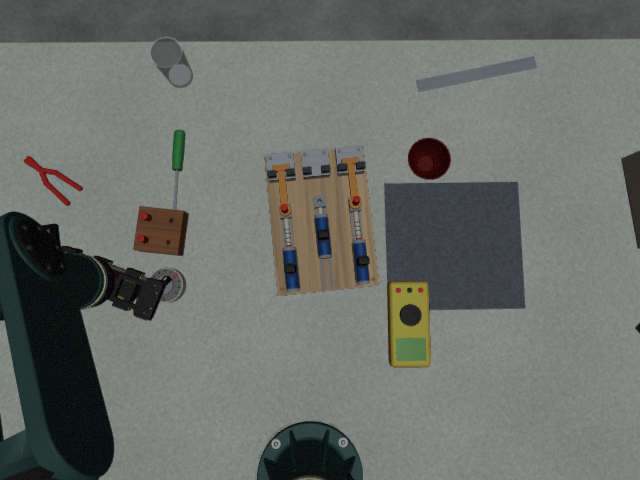

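The final views show both lanes loaded with the red band at each tube's mouth. The key's pointer is at the red mark at (330,195), and the meter, bowl and driver look unmoved. I'm handing in.

```bash
python3 -c "
from rig import *
print(hand_in())"
```

```text
the job is handed in; nothing more can be done
None
```

I put both links on the bench under proof load, in lanes a and c, wound the timer to the red mark and handed in at about 75 s. Only two links were there, so lane b is empty.

- **Links and pins:** each T-head is beyond its jaws. Both pins are home, with head tops measured at about 80 mm above the bench.
- **Knocked link:** the lane a link was knocked about 13 mm back before it was pinned, so I re-gripped it, re-seated it over the hole and then pinned it.
- **Gauges:** from the visible part of the red band, I read about 49.5 mm drawn out on lane a and 49.7 mm on lane c. Both held after I let go, and neither was pulled past the band.
- **Timer:** the key stands about 4° short of the middle of the red mark, about 3.86 rad against the 3.72 to 4.14 allowed.
- **Bystanders:** the multimeter, bowl and screwdriver looked unmoved in the last top view. I did not measure their positions.

No check failed. The wrist and top cameras disagreed by 1 to 3 mm on some positions, and by up to 5 mm on the timer. I settled this by lining things up in close wrist views before each fit.

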